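# Draw a hot cassette onto the date press and stamp it

### The job

The instrument cassette in the rack is hot from the steriliser, so do not touch it with the gripper: take the tray hook, hook it over the cassette's lip and drag the cassette forward along the track until it rests against the two stops under the press, then lay the hook back down flat on the bench. Then pull the press lever all the way down to its stop to stamp the cassette, keep it there for half a second, and ease it slowly back to rest (two or three seconds; it must not snap back). Do not shift the other things on the bench.

Things in the scene. Friction and masses are not known exactly. Their poses are not given: they have to be found in the camera images.
- station: date press with its cassette track, one fixed unit on the bench; origin on the bench under the place where the cassette is stamped. The track runs along its y: a steel bed, top 20 mm above the bench, 132 mm wide (x), y = -85 to 315 mm, with side rails 16 mm high that guide the cassette (4 mm play each side). Yaw near 0: its -x side faces the robot
- stops (a point): on the track's bed, midway between the two stop blocks at its -y end, in the plane of their inner faces (station y = -75 mm) that stop the cassette's front. Blocks 20 mm high, 10 mm thick, with a 48 mm gap between them; axes as the station's
- rack (a point): middle of the front edge of the wire rack that roofs the track at 100 mm height, from here (station y = 165 mm) to y = 305 mm
- head (a point): underside of the press head, 135 mm above the bench, on the ram's axis (station x = 0, y = 35 mm). The white head overhangs the track from y = 8 to 62 mm and x = -35 to 130 mm, 60 mm high; its column stands behind the track at x = 67 to 127 mm
- lever_grip (a point): middle of the lever's black round grip bar, 22 mm in diameter, 105 mm long, parallel to the station's y axis and carried by a thin rod at its +y end only. Moves with the lever; 313 mm above the bench at rest
- lever_pivot (a point): the lever's hinge on the -y side of the press head, 165 mm above the bench, hinge axis along the station's y. The grip bar swings round it at a radius of 150 mm (the bar's middle lies 55 mm farther to -y)
- lever (a joint): press lever angle in rad: 0 at rest (leaning 0.17 rad from upright, away from the robot), 1.15 at its stop, pulled towards the robot (station -x) and down. Sprung: about 2 N at the grip near rest, rising to about 11 N at the stop, lightly damped; let go far from rest it snaps back. Drives the ram down 61 mm per rad
- stamp: round rubber stamp pad, 42 mm in diameter, under the press ram; its underside (its origin) is 115 mm above the bench at rest. It meets the cassette at about 1.07 rad of lever and is sprung, pressing it with about 8 N when the lever is at its stop
- cassette: flat aluminium instrument cassette, 100 (x) x 150 (y) x 30 mm high, about 0.45 kg, on the track, axes parallel to the station's, origin under its centre. Its front (-y) end is an open well, 92 mm wide, 36 mm long, floor 4 mm thick, closed in front by a lip 5 mm thick, 22 mm high from the underside; the rest is a closed box with a paper label on top
- cassette_lip (a point): middle of the top edge of the cassette's lip, 2.5 mm behind its front face, 42 mm above the bench. The well lies from 2.5 to 38.5 mm farther along +y
- hook_grip (a point): tray hook, loose, 0.12 kg, standing on the bench on its grip and blade. This point is the centre of its black block grip, 90 mm long (its x), 24 wide (y), 40 high (z up). From it a steel rod of 8 mm diameter, axis 34 mm above the underside, runs along +x to a flat down-turned blade 200 mm from the grip's centre
- hook_tip (a point): middle of the lower edge of the hook's blade: 34 mm wide across the hook, 5 mm thick, reaching 30 mm below the rod's underside, level with the underside of the grip
- bowl: bystander: small open steel bowl, 110 mm across, 45 mm high; origin under its centre
- soap: bystander: white plastic bottle, 64 mm across, 160 mm high; origin under its centre
- cup: bystander: clear cup, 72 mm across, 90 mm high; origin under its centre
- jar: bystander: glass jar with steel cap, 76 mm across, 100 mm high; origin under its centre
- carton: bystander: cardboard glove carton, 120 x 230 x 75 mm; origin under its centre
- brush: bystander: white-handled cleaning brush lying on the bench; origin in the handle
- steelbox: bystander: closed flat steel instrument box, 106 x 186 mm, 48 mm high with its handle; origin under its centre

How it is judged:
On the way, in this order (a step that is already met when the one before it is completed fails the run):
1. the cassette has been dragged to within 8 mm of the stops, with the lever at rest (y of cassette_lip in the frame of station below -0.064 m and value of joint lever below 0.06 rad), for 0.2 s.
2. the lever is pulled to its stop (above 1.11 rad) and the stamp presses the cassette, for 0.3 s, with the cassette at the stops and the hook lying on the bench (value of joint lever above 1.11 rad and contact force between stamp and cassette above 3 N and y of cassette_lip in the frame of station below -0.064 m and height (world z) of hook_grip below 0.03 m), for 0.3 s.
3. the lever is back at rest (value of joint lever below 0.06 rad), for 0.2 s.
At the end, for the whole second after the job is handed in: Lever at rest (below 0.06 rad); cassette still on the track within 8 mm of the stops (lip point at y below -64 mm in the station's frame; -72.5 is full contact); hook lying on the bench (grip centre and blade lower edge both under 28 mm high) (all of step 1 and height (world z) of each of hook_grip, hook_tip below 0.028 m and linear speed of cassette below 0.02 m/s); the robot touches nothing.
It fails at once if the lever snaps back (returns faster than 1.3 rad/s) (velocity of joint lever below -1.3 rad/s).
It fails at once if the gripper or arm touches the hot cassette (contact force between any of the fingers, the arm and cassette above 0.5 N).
It fails at once if a bystander is shifted by more than 30 mm (distance of any of bowl, soap, cup, jar, carton, brush, steelbox from where it was at the start of the episode above 0.03 m).
It also fails if it takes over 72 s, if anything falls off the work surface, if the arm or the gripper's body presses on something with over 40 N, if the wrist force passes 120 N, or if a joint passes its speed limit or range.

### The arm

A 6-joint arm with a two-finger parallel gripper is mounted at the origin on the work surface. World frame = base frame: x ahead of the robot, y to its left, z up, the work surface at z = 0. Lengths are in m, angles in rad, forces in N, time in s.
With the tool pointing down it reaches from about 0.35 to 0.975 m from the base axis. Payload 7.1 kg.
Tool frame: the origin (TCP) lies at the very end of the fingers, on their centre line; the grasp point (between the pads) lies 19 mm behind it; y points along the fingers, x is the direction in which the jaws open and shut, and the axes are right-handed (so a half turn about y gives the same grasp; the last joint's range is limited). The gripper opens to 88 mm and grips with 3 to 60 N. Pads are 20 mm wide; open, the fingers measure 115 mm over their backs; the gripper's body (75 mm by 178 mm) begins 61 mm behind the grasp point.
Start: joints at [1.279, 0.423, 1.63, -0, 1.089, -0.019], TCP at [0.168, 0.602, 0.191] pointing down, gripper open.
Joint ranges: [-3, 3], [-0.9, 2.11], [0.09, 2.58], [-1.31, 4.45], [0.11, 2.69], [-2.54, 2.54]. Speed limits (rad/s): [2.39, 2.39, 3.01, 3.14, 3.14, 3.14].

### API

Orientations are given as a unit quaternion [w, x, y, z].
In Python, from station import * gives the robot as it stands. The module is installed in compiled form; this text tells all that it offers.
- The arm moves only by the shell command python3 -m jog 'ROWS' [OPENING] [FORCE]. ROWS is JSON, a list of rows, each an object of numbers: "dx", "dy", "dz": the shift along the tool's x, y, z in cm; "rx", "ry", "rz": the turn, a rotation vector about the tool's x, y, z in degrees. A call has 1 to 12 rows; each row shifts and turns the commanded pose from where the row before left it, along the tool's axes as they then stand; what a row does not reach is not made up. A row lasts 1/10 s, in which the tool goes at most 50 mm and 8.59 degrees, less where a joint would pass 70% of its speed; a pose out of reach is approached as far as the arm can. A call is refused whole if a number of a shift passes 5 or a number of a turn 8.59, either way. A call with a gripper value outside its range is refused whole. OPENING is the closure, from -1 (fully open) to 1 (shut), so that 0 is half open, set as the call begins (- or left out, the last holds). The fingers move at their own pace and stop on an object; FORCE is the grip in N (left out, the last holds). Time passes only in rows, so rows that do not move let the fingers close. It gives the time, the measured TCP pose, the force and the opening at its end, in the units of the state.
- get_state(): the state, without advancing time (a new reading comes with each control period).
- snapshot(name): name is "scene" or "top"; returns (picture, depth): 480x640x3 uint8, red, green, blue; 480x640 float32, m along the optical axis (not along the pixel's ray), 0 where there is no reading.
- get_calibration(name): a dict with "fx", "fy", "cx", "cy" (pixels), "view" (4x4, takes a point from world to camera coordinates). Camera axes: x right, y down, z forward; pixel columns grow to the right and rows downward; lengths in m; the calibration is good to about 2 mm. A picture is of the moment at which its call begins. get_calibration takes no time and is no camera call.
- finish_job(): hands the job in, once; it reports no verdict.
The state is a dict: "clock": time; "q": joint angles; "qvel": joint speeds; "effort": joint torques, N m; "tool_pos": TCP position; "tcp_rot": TCP orientation; "force": force on the tool from outside, world axes, zero at the start; "wrist_torque": the same for the moment, N m; "gripper_width": finger opening in m.
Only numpy, scipy, OpenCV 4.12 (cv2) and the standard library are available. Lean on these libraries where they do the work, as an engineer would, in place of code of your own. Each camera call takes 0.05 s, during which the arm holds its last target. There are 200 camera calls.

## Working session

There is one attempt and no reset: what is moved stays moved. The work goes in short steps, Python scripts to look and compute and a shell command to move; the robot and the scene stay as the last step left them, time stands still between calls to the robot, and variables do not carry over. Pictures are saved under pics/ and viewed, about 8 in all and at most 12, crops included, and the job is handed in when it is done.

```bash
mkdir -p pics; cat > h.py <<'E'
from station import *
import numpy as np, cv2
from scipy.spatial.transform import Rotation as R
def snap(n,f):
    p,d=snapshot(n); cv2.imwrite(f'pics/{f}.png',p[:,:,::-1]); np.save(f'pics/{f}.npy',d); return p,d
def pt(n,d,u,v,z=None):
    c=get_calibration(n); V=np.linalg.inv(np.array(c['view']))
    r=np.array([(u-c['cx'])/c['fx'],(v-c['cy'])/c['fy'],1])
    if z is None:
        w=d[int(v)-1:int(v)+2,int(u)-1:int(u)+2]; w=w[w>0]; k=np.median(w) if w.size else 0
    else:
        k=(z-V[2,3])/(V[:3,:3]@r)[2]
    return V[:3,:3]@(r*k)+V[:3,3]
def proj(n,p):
    c=get_calibration(n); q=np.array(c['view'])@np.r_[p,1]; return c['fx']*q[0]/q[2]+c['cx'],c['fy']*q[1]/q[2]+c['cy']
def st():
    s=get_state(); M=R.from_quat(np.r_[s['tcp_rot'][1:],s['tcp_rot'][0]]).as_matrix(); return s,np.array(s['tool_pos']),M
E
python3 - <<'E'
from h import *
for n in('scene','top'):
    snap(n,n); c=get_calibration(n); print(n,c['fx'],c['cx'],c['cy'],np.round(np.linalg.inv(np.array(c['view'])),3).tolist())
s,p,M=st(); print(s['clock'],p,M.round(3),s['force'],s['gripper_width'])
E
```

```text
scene 476.92423688698125 315.14558509098833 228.51412005852794 [[-0.644, 0.654, -0.398, 1.016], [0.765, 0.557, -0.323, 0.398], [0.01, -0.512, -0.859, 1.264], [0.0, 0.0, 0.0, 1.0]]
top 480.3045029181795 318.9907801239086 246.62164759071308 [[0.002, -0.993, 0.116, 0.352], [-1.0, -0.003, -0.007, -0.006], [0.008, -0.116, -0.993, 1.632], [0.0, 0.0, 0.0, 1.0]]
0.1 [0.1682106  0.6013585  0.19006797] [[ 0.269 -0.    -0.963]
 [ 0.963 -0.001  0.269]
 [-0.001 -1.     0.   ]] [-0.50469492  0.59262046  0.25147358] 0.08790917658156981
```

View pics/scene.png

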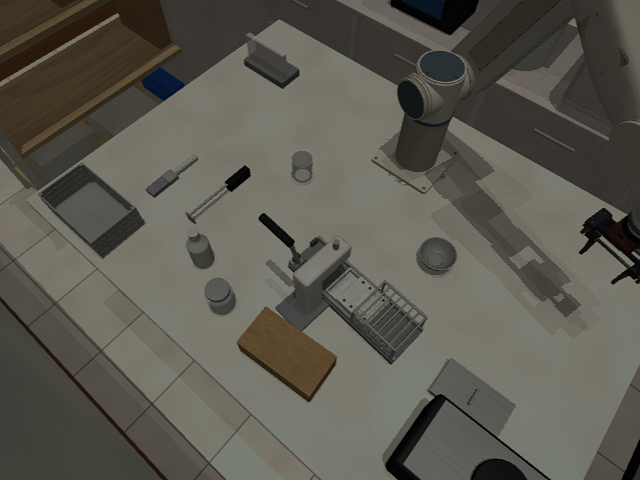

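View pics/top.png

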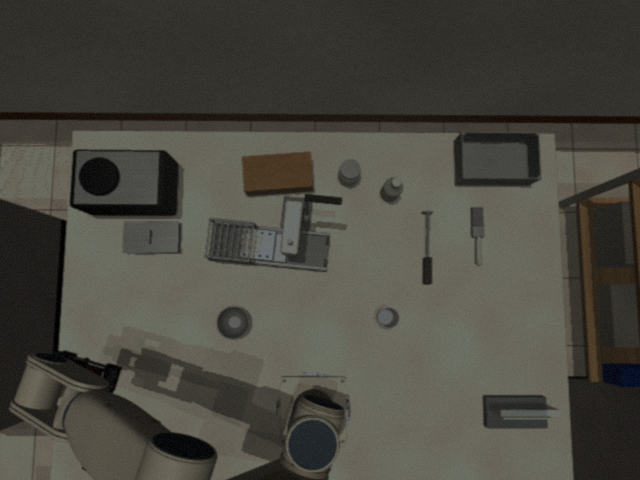

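Scene: robot top-right; press in the middle with the rack at (390,330), lever grip at (277,230), hook grip at (238,178) and blade at (190,215). Top: the hook's grip is at (427,270) and its blade at (427,212). I'll enlarge both.

```bash
python3 - <<'E'
from h import *
a=cv2.imread('pics/top.png')
k=5
c1=cv2.resize(a[185:280,195:350],None,fx=5,fy=5,interpolation=cv2.INTER_CUBIC)
c2=cv2.resize(a[200:295,400:450],None,fx=5,fy=5,interpolation=cv2.INTER_CUBIC)[:,:]
o=np.hstack([c1[:, :],]); o=c1
def grid(im,u0,v0):
    im=cv2.convertScaleAbs(im,alpha=1.6)
    for u in range(u0-u0%10+10,u0+im.shape[1]//5,10):
        cv2.line(im,((u-u0)*5,0),((u-u0)*5,6),(0,255,255),1); cv2.putText(im,str(u),((u-u0)*5-8,16),0,.33,(0,255,255))
    for v in range(v0-v0%10+10,v0+im.shape[0]//5,10):
        cv2.line(im,(0,(v-v0)*5),(6,(v-v0)*5),(0,255,255),1); cv2.putText(im,str(v),(8,(v-v0)*5+4),0,.33,(0,255,255))
    return im
cv2.imwrite('pics/crop.png',np.hstack([grid(c1,195,185)[:,:775],grid(c2,400,200)])[:, :1030][:, 0:775])
cv2.imwrite('pics/crop.png',np.hstack([cv2.resize(grid(c1,195,185),None,fx=.9,fy=1)[:,:0],grid(c1[:, 50:575],205,185),grid(c2,400,200)]))
d=np.load('pics/top.npy'); 
# hook segmentation via depth heights
c=get_calibration('top');V=np.linalg.inv(np.array(c['view']))
U,Vv=np.meshgrid(np.arange(640),np.arange(480))
P=np.stack([(U-c['cx'])/c['fx']*d,(Vv-c['cy'])/c['fy']*d,d],-1)@V[:3,:3].T+V[:3,3]
np.save('pics/P.npy',P)
for n,b in dict(hookgrip=(258,286,418,436),rod=(215,256,420,436),blade=(208,216,415,440)).items():
    q=P[b[0]:b[1],b[2]:b[3]].reshape(-1,3); m=(q[:,2]>.012)&(q[:,2]<.08); q=q[m]
    if len(q)>3: print(n,len(q),q.mean(0).round(4),q.min(0).round(4),q.max(0).round(4))
Z=P[:,:,2]
for n,b in dict(lever=(192,208,302,344),head=(195,258,280,312),rack=(215,270,203,260)).items():
    q=P[b[0]:b[1],b[2]:b[3]].reshape(-1,3); print(n,np.histogram(q[:,2],bins=np.arange(-.01,.36,.02)))
q=P[190:210,300:345].reshape(-1,3); q=q[q[:,2]>.29]; print('grip',len(q),q.mean(0),q.min(0),q.max(0))
E
```

```text
hookgrip 227 [ 0.4599 -0.3763  0.0364] [ 0.4168 -0.3919  0.0121] [ 0.5007 -0.3646  0.0484]
rod 82 [ 0.578  -0.3818  0.0372] [ 0.5105 -0.3857  0.0266] [ 0.6465 -0.3773  0.046 ]
blade 30 [ 0.6577 -0.3836  0.0322] [ 0.6462 -0.4008  0.0181] [ 0.6642 -0.3673  0.0426]
lever (array([326,  23,   0,   0,   0,   0,   0,   0,   0,   3,   1,   0,   2,
         8,  12,   5, 288,   1]), array([-0.01,  0.01,  0.03,  0.05,  0.07,  0.09,  0.11,  0.13,  0.15,
        0.17,  0.19,  0.21,  0.23,  0.25,  0.27,  0.29,  0.31,  0.33,
        0.35]))
head (array([236, 560,  42,   3,   1,   0,   0,   7,  31, 211, 792,  36,  11,
         8,  12,   4,  53,   1]), array([-0.01,  0.01,  0.03,  0.05,  0.07,  0.09,  0.11,  0.13,  0.15,
        0.17,  0.19,  0.21,  0.23,  0.25,  0.27,  0.29,  0.31,  0.33,
        0.35]))
rack (array([958, 851, 407, 216,   9, 664,   6,   0,   0,   0,   0,   0,   0,
         0,   0,   0,   0,   0]), array([-0.01,  0.01,  0.03,  0.05,  0.07,  0.09,  0.11,  0.13,  0.15,
        0.17,  0.19,  0.21,  0.23,  0.25,  0.27,  0.29,  0.31,  0.33,
        0.35]))
grip 298 [ 0.6341848  -0.02325975  0.33791796] [ 0.35184394 -0.07666025  0.29176694] [0.65271387 0.02717933 1.63231784]
```

View pics/crop.png

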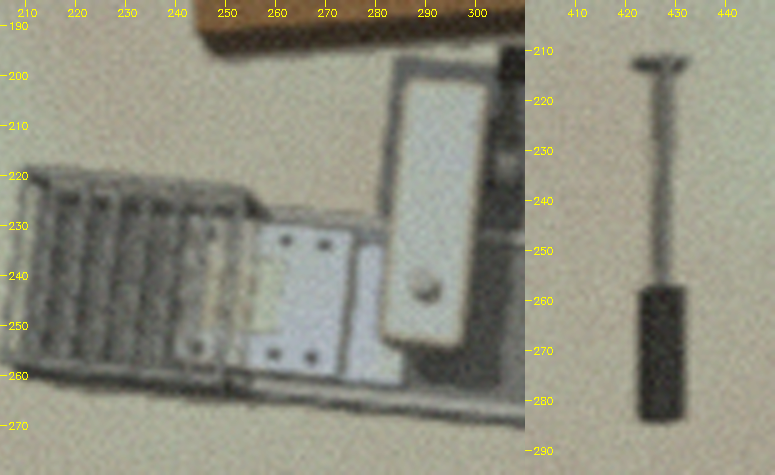

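The crop shows the box's front edge on the line (275,232)–(272.5,260), with the well to its right running under the head. The hook's grip spans (427,258–284) and its blade is at (427,213). I'll fit the station and hook poses next.

```bash
cat > fit.py <<'E'
from h import *
d=np.load('pics/top.npy');P=np.load('pics/P.npy')
def rect(b,lo,hi):
    q=P[b[0]:b[1],b[2]:b[3]].reshape(-1,3); q=q[(q[:,2]>lo)&(q[:,2]<hi)]
    r=cv2.minAreaRect((q[:,:2]*1000).astype(np.float32)); 
    c=q[:,:2]-q[:,:2].mean(0); w=np.linalg.svd(c,full_matrices=False)[2][0]
    return len(q),np.round(r,1) if 0 else r,'pca',np.degrees(np.arctan2(w[1],w[0])).round(1),q.mean(0).round(4)
print('head',rect((190,262,278,312),.180,.215))
print('bar',rect((190,210,300,345),.29,.335))
print('rack',rect((210,270,200,262),.09,.11))
print('hookgrip',rect((254,290,415,440),.025,.06))
print('boxedge z.05',pt('top',d,275,232,.05),pt('top',d,272.5,260,.05))
print('hook ends z.04: grip',pt('top',d,427.3,257,.04),pt('top',d,426.5,284,.04),'blade top',pt('top',d,427.3,213,.034), 'ends',pt('top',d,421,213,.03),pt('top',d,432,213,.03))
print('rail -x side top z.036',pt('top',d,255,262,.036),pt('top',d,304,267,.036))
E
python3 fit.py
```

```text
head (971, ((579.2965087890625, 59.53071594238281), (74.5240249633789, 164.77743530273438), 84.25391387939453), 'pca', np.float64(172.5), array([0.5816, 0.0671, 0.1934]))
bar (294, ((639.0576171875, -24.331279754638672), (104.18330383300781, 21.497631072998047), 84.61302947998047), 'pca', np.float64(-95.3), array([ 0.638 , -0.0235,  0.3203]))
rack (664, ((552.95068359375, 273.47906494140625), (148.4608612060547, 130.3351287841797), 84.3660659790039), 'pca', np.float64(-110.7), array([0.5525, 0.2728, 0.102 ]))
hookgrip (221, ((465.55340576171875, -378.50628662109375), (26.445600509643555, 97.81851959228516), 88.99368286132812), 'pca', np.float64(176.2), array([ 0.462 , -0.3772,  0.0379]))
boxedge z.05 [0.58444684 0.12911152 0.05      ] [0.49096685 0.1361572  0.05      ]
hook ends z.04: grip [ 0.50343977 -0.37870411  0.04      ] [ 0.41358752 -0.37391457  0.04      ] blade top [ 0.65352974 -0.38366107  0.034     ] ends [ 0.65420415 -0.36320125  0.03      ] [ 0.65434488 -0.40057864  0.03      ]
rail -x side top z.036 [0.48533875 0.19556158 0.036     ] [0.46913099 0.03231283 0.036     ]
```

```bash
python3 - <<'E'
from h import *
P=np.load('pics/P.npy'); print((P[232:262:4,270:290,2]*1000).round())
E
r='{"dx":-0.31,"dz":-4.83,"ry":4.55}'
python3 -m jog '[{"dy":-5},{"dy":-5},{"dy":-5},{"dy":-5},{"dx":-0.31,"dz":-4.83,"ry":4.55},{"dx":-0.31,"dz":-4.83,"ry":4.55},{"dx":-0.31,"dz":-4.83,"ry":4.55},{"dx":-0.31,"dz":-4.83,"ry":4.55},{"dx":-0.31,"dz":-4.83,"ry":4.55},{"dx":-0.31,"dz":-4.83,"ry":4.55},{"dx":-0.31,"dz":-4.83,"ry":4.55}]' -1 30
```

```text
[[ 48.  52.  51.  53.  49.  43.  42.  46.  43.  42.  40.  40. 191. 191.
  196. 194. 193. 191. 195. 195.]
 [ 54.  45.  53.  52.  48.  33.  22.  21.  20.  23.  21. 187. 193. 193.
  193. 188. 198. 197. 189. 195.]
 [ 46.  52.  51.  52.  46.  22.  17.  24.  28.  24.  28. 191. 193. 192.
  195. 194. 222. 223. 227. 221.]
 [ 44.  52.  54.  54.  28.  24.  18.  24.  21.  20. 183. 193. 195. 195.
  197. 193. 196. 195. 200. 209.]
 [ 49.  49.  49.  47.  19.  19.  27.  20.  21.  23. 188. 191. 193. 194.
  194. 198. 199. 197. 193. 193.]
 [ 48.  59.  54.  32.  27.  23.  26.  21.  22.  25. 186. 193. 191. 195.
  194. 193. 193. 196. 198. 190.]
 [ 50.  53.  48.  25.  21.  19.  23.  21.  22.  20.  25.  21.  26.  21.
   42.  23.  17.  12.  22.  21.]
 [ 47.  44.  41.  51.  41.  44.  45.  35.  43.  34.  35.  22.  22.  41.
   42.  17.  18.  22.  17.  18.]]schema error: expected keys dx, dy, dz, rx, ry, rz
```

Depth confirms the well floor (~22 mm) and the lip (42 mm at pixel (284,256)). Each jog row needs all six keys.

```bash
python3 - <<'E'
from h import *
p=pt('top',None,284.2,257,.042);r=p[:2]-[.531,.0395];a=np.radians(-5.6);print(p,r@[np.cos(a),np.sin(a)],r@[-np.sin(a),np.cos(a)])
E
python3 -m jog '[{"dx":0,"dy":-5,"dz":0,"rx":0,"ry":0,"rz":0},{"dx":0,"dy":-5,"dz":0,"rx":0,"ry":0,"rz":0},{"dx":0,"dy":-5,"dz":0,"rx":0,"ry":0,"rz":0},{"dx":0,"dy":-5,"dz":0,"rx":0,"ry":0,"rz":0},{"dx":-0.31,"dy":0,"dz":-4.83,"rx":0,"ry":4.55,"rz":0},{"dx":-0.31,"dy":0,"dz":-4.83,"rx":0,"ry":4.55,"rz":0},{"dx":-0.31,"dy":0,"dz":-4.83,"rx":0,"ry":4.55,"rz":0},{"dx":-0.31,"dy":0,"dz":-4.83,"rx":0,"ry":4.55,"rz":0},{"dx":-0.31,"dy":0,"dz":-4.83,"rx":0,"ry":4.55,"rz":0},{"dx":-0.31,"dy":0,"dz":-4.83,"rx":0,"ry":4.55,"rz":0},{"dx":-0.31,"dy":0,"dz":-4.83,"rx":0,"ry":4.55,"rz":0},{"dx":-0.31,"dy":0,"dz":-4.83,"rx":0,"ry":4.55,"rz":0}]' -1 30
```

```text
[0.50179165 0.09815518 0.042     ] -0.03479269361227506 0.05552500639575404
clock: 1.3
tool_pos: [0.4806, 0.3806, 0.3901]
tcp_rot: [-0.669, 0.669, 0.229, -0.229]
force: [0.4, -0.3, -0.3]
gripper_width: 0.0878
```

```bash
python3 -m jog '[{"dx":-0.31,"dy":0,"dz":-4.83,"rx":0,"ry":4.55,"rz":0},{"dx":-0.31,"dy":0,"dz":-4.83,"rx":0,"ry":4.55,"rz":0},{"dx":-0.31,"dy":0,"dz":-4.83,"rx":0,"ry":4.55,"rz":0},{"dx":-0.31,"dy":0,"dz":-4.83,"rx":0,"ry":4.55,"rz":0},{"dx":-0.31,"dy":0,"dz":-4.83,"rx":0,"ry":4.55,"rz":0},{"dx":-0.31,"dy":0,"dz":-4.83,"rx":0,"ry":4.55,"rz":0},{"dx":-0.31,"dy":0,"dz":-4.83,"rx":0,"ry":4.55,"rz":0},{"dx":-0.31,"dy":0,"dz":-4.83,"rx":0,"ry":4.55,"rz":0},{"dx":-0.31,"dy":0,"dz":-4.83,"rx":0,"ry":4.55,"rz":0},{"dx":-0.31,"dy":0,"dz":-4.83,"rx":0,"ry":4.55,"rz":0},{"dx":-0.31,"dy":0,"dz":-4.83,"rx":0,"ry":4.55,"rz":0},{"dx":-0.31,"dy":0,"dz":-4.83,"rx":0,"ry":4.55,"rz":0}]' 
python3 -m jog '[{"dx":-0.31,"dy":0,"dz":-4.83,"rx":0,"ry":4.55,"rz":0},{"dx":-0.31,"dy":0,"dz":-4.83,"rx":0,"ry":4.55,"rz":0},{"dx":-0.31,"dy":0,"dz":-4.83,"rx":0,"ry":4.55,"rz":0},{"dx":-0.31,"dy":0,"dz":-4.83,"rx":0,"ry":4.55,"rz":0},{"dx":0,"dy":0,"dz":0,"rx":0,"ry":8.5,"rz":0},{"dx":0,"dy":0,"dz":0,"rx":0,"ry":8.5,"rz":0},{"dx":0,"dy":0,"dz":0,"rx":0,"ry":8.5,"rz":0},{"dx":0,"dy":0,"dz":0,"rx":0,"ry":8.5,"rz":0},{"dx":0,"dy":0,"dz":0,"rx":0,"ry":8.5,"rz":0},{"dx":0,"dy":0,"dz":0,"rx":0,"ry":8.5,"rz":0},{"dx":0,"dy":0,"dz":0,"rx":0,"ry":0,"rz":0}]' 
cat >> h.py <<'E'
def yaw(): s,p,M=st(); return np.degrees(np.arctan2(M[1,0],M[0,0]))
def to(target,yawt=None):
    s,p,M=st(); e=np.array(target)-p; print('t',s['clock'],'p',p.round(4),'toolframe cm',(M.T@e*100).round(2),'yaw',yaw().round(2),'tilt ydir',M[:,1].round(3),'F',np.round(s['force'],1),'w',round(s['gripper_width'],4),'q',np.round(s['q'],2))
    if yawt is not None: print('ry',round(-((yawt-yaw()+180)%360-180),2))
E
python3 -c "
from h import *
to([.4585,-.3763,.01],-92)"
```

```text
clock: 2.5
tool_pos: [0.5689, -0.1716, 0.3902]
tcp_rot: [0.7, -0.699, 0.104, -0.103]
force: [0.5, -0.9, 0.9]
gripper_width: 0.0879
clock: 3.6
tool_pos: [0.4814, -0.3412, 0.3903]
tcp_rot: [-0.517, 0.518, -0.482, 0.482]
force: [-0.7, 0.2, 0.3]
gripper_width: 0.0876
t 3.6 p [ 0.4814 -0.3412  0.3903] toolframe cm [ 3.36 38.03 -2.51] yaw -85.91 tilt ydir [-0.001  0.001 -1.   ] F [-0.7  0.2  0.3] w 0.0876 q [-0.64  0.21  1.47 -0.    1.46  0.86]
ry 6.09
```

```bash
python3 -m jog '[{"dx":0,"dy":0,"dz":0,"rx":0,"ry":6,"rz":0},{"dx":3.6,"dy":0,"dz":-2.2,"rx":0,"ry":0,"rz":0},{"dx":0,"dy":5,"dz":0,"rx":0,"ry":0,"rz":0},{"dx":0,"dy":5,"dz":0,"rx":0,"ry":0,"rz":0},{"dx":0,"dy":5,"dz":0,"rx":0,"ry":0,"rz":0},{"dx":0,"dy":5,"dz":0,"rx":0,"ry":0,"rz":0},{"dx":0,"dy":5,"dz":0,"rx":0,"ry":0,"rz":0},{"dx":0,"dy":5,"dz":0,"rx":0,"ry":0,"rz":0},{"dx":0,"dy":2,"dz":0,"rx":0,"ry":0,"rz":0},{"dx":0,"dy":0,"dz":0,"rx":0,"ry":0,"rz":0}]'
python3 -c "
from h import *
to([.4585,-.3763,.01],-92)
p,d=snap('scene','s2')
cv2.imwrite('pics/s2c.png',cv2.convertScaleAbs(cv2.resize(p[110:260,140:340,::-1],None,fx=4,fy=4),alpha=1.5))"
```

```text
clock: 4.6
tool_pos: [0.4562, -0.3746, 0.0671]
tcp_rot: [0.493, -0.493, 0.51, -0.504]
force: [-0.3, -0.0, 0.7]
gripper_width: 0.0877
t 4.6 p [ 0.4562 -0.3746  0.0671] toolframe cm [0.19 5.7  0.27] yaw -91.62 tilt ydir [-0.006  0.005 -1.   ] F [-0.3 -0.   0.7] w 0.0877 q [-0.71  0.54  1.78 -0.    0.83  0.89]
ry 0.38
```

View pics/s2c.png

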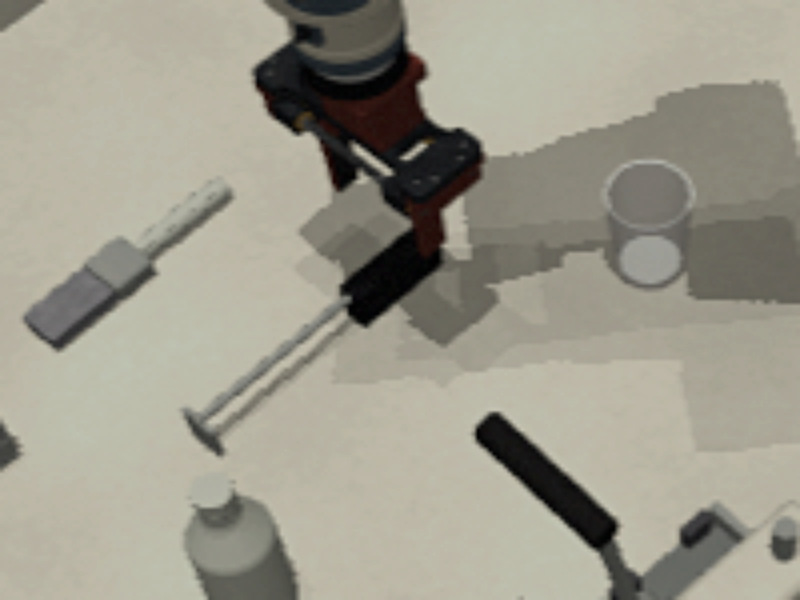

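The crop shows the fingers on either side of the hook grip at (390,275). I'll lower and grasp it.

```bash
python3 -m jog '[{"dx":0.2,"dy":3,"dz":0.25,"rx":0,"ry":0,"rz":0},{"dx":0,"dy":2.5,"dz":0,"rx":0,"ry":0,"rz":0},{"dx":0,"dy":0,"dz":0,"rx":0,"ry":0,"rz":0},{"dx":0,"dy":0,"dz":0,"rx":0,"ry":0,"rz":0}]'
python3 -m jog '[{"dx":0,"dy":0,"dz":0,"rx":0,"ry":0,"rz":0},{"dx":0,"dy":0,"dz":0,"rx":0,"ry":0,"rz":0},{"dx":0,"dy":0,"dz":0,"rx":0,"ry":0,"rz":0},{"dx":0,"dy":0,"dz":0,"rx":0,"ry":0,"rz":0},{"dx":0,"dy":0,"dz":0,"rx":0,"ry":0,"rz":0},{"dx":0,"dy":0,"dz":0,"rx":0,"ry":0,"rz":0},{"dx":0,"dy":0,"dz":0,"rx":0,"ry":0,"rz":0},{"dx":0,"dy":0,"dz":0,"rx":0,"ry":0,"rz":0}]' 1 40
python3 -c "
from h import *
to([.4585,-.3763,.01],-92)"
```

```text
clock: 5.05
tool_pos: [0.4618, -0.3794, 0.0175]
tcp_rot: [-0.492, 0.492, -0.507, 0.508]
force: [0.1, 0.3, 0.1]
gripper_width: 0.0878
clock: 5.85
tool_pos: [0.4609, -0.3786, 0.0157]
tcp_rot: [0.492, -0.492, 0.508, -0.508]
force: [-0.1, -0.2, -0.4]
gripper_width: 0.0274
t 5.85 p [ 0.4609 -0.3786  0.0157] toolframe cm [-0.23  0.57 -0.24] yaw -91.83 tilt ydir [-0.  0. -1.] F [-0.1 -0.2 -0.4] w 0.0274 q [-0.71  0.62  1.78  0.    0.73  0.9 ]
ry 0.17
```

```bash
python3 -m jog '[{"dx":0,"dy":0,"dz":0,"rx":0,"ry":0,"rz":0},{"dx":0,"dy":0,"dz":0,"rx":0,"ry":0,"rz":0},{"dx":0,"dy":0,"dz":0,"rx":0,"ry":0,"rz":0}]' 0
python3 -m jog '[{"dx":0,"dy":0.9,"dz":0,"rx":0,"ry":0,"rz":0},{"dx":0,"dy":0,"dz":0,"rx":0,"ry":0,"rz":0},{"dx":0,"dy":0,"dz":0,"rx":0,"ry":0,"rz":0}]'
python3 -m jog '[{"dx":0,"dy":0,"dz":0,"rx":0,"ry":0,"rz":0},{"dx":0,"dy":0,"dz":0,"rx":0,"ry":0,"rz":0},{"dx":0,"dy":0,"dz":0,"rx":0,"ry":0,"rz":0},{"dx":0,"dy":0,"dz":0,"rx":0,"ry":0,"rz":0},{"dx":0,"dy":0,"dz":0,"rx":0,"ry":0,"rz":0},{"dx":0,"dy":0,"dz":0,"rx":0,"ry":0,"rz":0},{"dx":0,"dy":0,"dz":0,"rx":0,"ry":0,"rz":0},{"dx":0,"dy":0,"dz":0,"rx":0,"ry":0,"rz":0}]' 1 40
python3 -c "
from h import *
to([.4585,-.3763,.01],-92)"
```

```text
clock: 6.15
tool_pos: [0.4609, -0.3787, 0.0157]
tcp_rot: [0.492, -0.492, 0.508, -0.508]
force: [0.4, 0.8, -0.2]
gripper_width: 0.0439
clock: 6.45
tool_pos: [0.4606, -0.3784, 0.0062]
tcp_rot: [0.492, -0.492, 0.508, -0.508]
force: [-0.8, -0.3, 0.2]
gripper_width: 0.0438
clock: 7.25
tool_pos: [0.4611, -0.3789, 0.007]
tcp_rot: [-0.492, 0.492, -0.508, 0.508]
force: [0.3, -1.8, 2.2]
gripper_width: 0.022
t 7.25 p [ 0.4611 -0.3789  0.007 ] toolframe cm [-0.26 -0.3  -0.27] yaw -91.83 tilt ydir [ 0. -0. -1.] F [ 0.3 -1.8  2.2] w 0.022 q [-0.71  0.64  1.78 -0.    0.72  0.9 ]
ry 0.17
```

```bash
python3 -m jog '[{"dx":0,"dy":-1,"dz":0,"rx":0,"ry":0,"rz":0},{"dx":0,"dy":-3,"dz":0,"rx":0,"ry":0,"rz":0},{"dx":0,"dy":-4.8,"dz":0,"rx":0,"ry":0,"rz":0},{"dx":0,"dy":-4.8,"dz":0,"rx":0,"ry":0,"rz":0},{"dx":0,"dy":-4.8,"dz":0,"rx":0,"ry":0,"rz":0},{"dx":0,"dy":-1.6,"dz":0,"rx":0,"ry":-4.2,"rz":0},{"dx":0,"dy":0,"dz":0,"rx":0,"ry":-7,"rz":0},{"dx":0,"dy":0,"dz":0,"rx":0,"ry":-7,"rz":0},{"dx":0,"dy":0,"dz":0,"rx":0,"ry":-7,"rz":0},{"dx":0,"dy":0,"dz":0,"rx":0,"ry":-7,"rz":0},{"dx":0,"dy":0,"dz":0,"rx":0,"ry":-7,"rz":0},{"dx":0,"dy":0,"dz":0,"rx":0,"ry":-7,"rz":0}]'
python3 -m jog '[{"dx":0,"dy":0,"dz":0,"rx":0,"ry":-7,"rz":0},{"dx":0,"dy":0,"dz":0,"rx":0,"ry":-7,"rz":0},{"dx":0,"dy":0,"dz":0,"rx":0,"ry":-7,"rz":0},{"dx":0,"dy":0,"dz":0,"rx":0,"ry":-7,"rz":0},{"dx":0,"dy":0,"dz":0,"rx":0,"ry":-7,"rz":0},{"dx":0,"dy":0,"dz":0,"rx":0,"ry":-5,"rz":0},{"dx":0,"dy":0,"dz":0,"rx":0,"ry":0,"rz":0},{"dx":0,"dy":0,"dz":0,"rx":0,"ry":0,"rz":0}]'
cat >> h.py <<'E'
O=np.array([.531,.0395]);A=np.radians(-5.6)
EX=np.array([np.cos(A),np.sin(A)]);EY=np.array([-np.sin(A),np.cos(A)])
def S(x,y,z): return np.r_[O+x*EX+y*EY,z]
def inS(p): r=np.array(p)[:2]-O; return np.r_[r@EX,r@EY,p[2]]
E
python3 -c "
from h import *
to(S(0,-.33,.085),-5.6)
p,d=snap('top','t3')
cv2.imwrite('pics/t3c.png',cv2.convertScaleAbs(cv2.resize(p[180:330,280:480,::-1],None,fx=4,fy=4,interpolation=cv2.INTER_CUBIC),alpha=1.5))"
```

```text
clock: 8.45
tool_pos: [0.4605, -0.378, 0.207]
tcp_rot: [0.653, -0.652, 0.273, -0.272]
force: [0.2, -0.6, -1.9]
gripper_width: 0.0225
clock: 9.25
tool_pos: [0.4607, -0.3783, 0.2069]
tcp_rot: [0.706, -0.706, 0.036, -0.035]
force: [0.1, 0.7, -1.7]
gripper_width: 0.0228
t 9.25 p [ 0.4607 -0.3783  0.2069] toolframe cm [ 2.9  12.19  9.27] yaw -5.77 tilt ydir [-0.  0. -1.] F [ 0.1  0.7 -1.7] w 0.0228 q [-0.71  0.36  1.68  0.    1.1  -0.61]
ry -0.17
```

View pics/t3c.png

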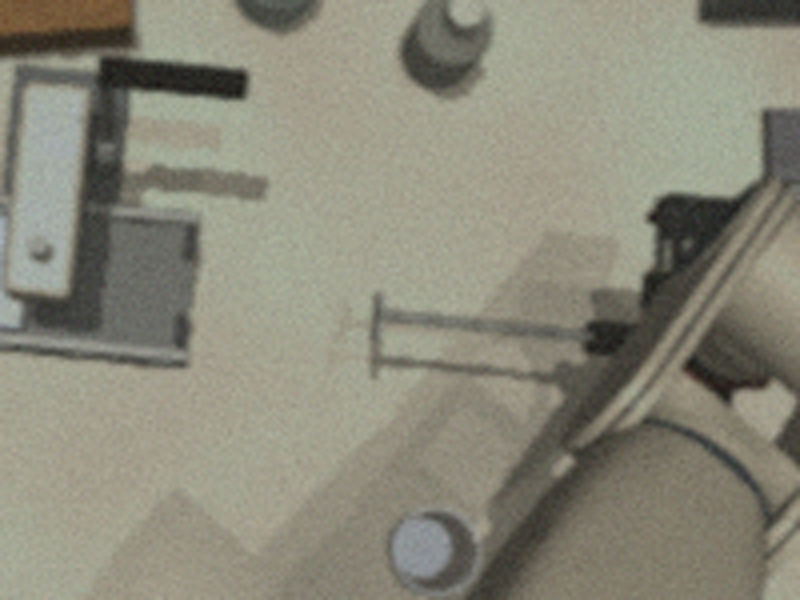

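The hook is held with its blade at crop (377,316) and its rod parallel to the track. The stop blocks are at (185,240) and (183,328).

```bash
python3 -c "
from h import *
s,p,M=st()
print('tcp st',inS(p).round(4))
f=lambda u,v:(280+u/4,180+v/4)
for n,u,v,z in [('blade',377,316,.234),('blade end',377,293,.234),('bl end2',377,338,.234),('rod at grip',585,336,.234),('stop1',185,240,.04),('stop2',183,328,.04),('rail end',188,363,.036),('rail end+x',200,218,.036)]:
  q=pt('top',None,*f(u,v),z); print(n,q.round(4),inS(q).round(4))
"
```

```text
tcp st [-0.0291 -0.4228  0.2069]
blade [ 0.4786 -0.1777  0.234 ] [-0.0309 -0.2213  0.234 ]
blade end [ 0.4955 -0.1779  0.234 ] [-0.0141 -0.2198  0.234 ]
bl end2 [ 0.4625 -0.1775  0.234 ] [-0.047  -0.2227  0.234 ]
rod at grip [ 0.4644 -0.3297  0.234 ] [-0.0302 -0.3739  0.234 ]
stop1 [ 0.5595 -0.0416  0.04  ] [ 0.0363 -0.078   0.04  ]
stop2 [ 0.4857 -0.04    0.04  ] [-0.0373 -0.0835  0.04  ]
rail end [ 0.4569 -0.0443  0.036 ] [-0.0656 -0.0906  0.036 ]
rail end+x [ 0.5787 -0.0543  0.036 ] [ 0.0566 -0.0887  0.036 ]
```

```bash
python3 -m jog '[{"dx":0.5,"dy":3.6,"dz":2.3,"rx":0,"ry":0,"rz":0},{"dx":0.5,"dy":3.6,"dz":2.3,"rx":0,"ry":0,"rz":0},{"dx":0.5,"dy":3.6,"dz":2.3,"rx":0,"ry":0,"rz":0},{"dx":0.5,"dy":3.6,"dz":2.3,"rx":0,"ry":0,"rz":0},{"dx":0,"dy":0,"dz":4,"rx":0,"ry":0,"rz":0},{"dx":0,"dy":0,"dz":4,"rx":0,"ry":0,"rz":0},{"dx":0,"dy":0,"dz":3,"rx":0,"ry":0,"rz":0},{"dx":0,"dy":0,"dz":0,"rx":0,"ry":0,"rz":0}]'
python3 -c "
from h import *
to(S(-.01,-.128,.062),-5.6)
p,d=snap('scene','s4')
cv2.imwrite('pics/s4c.png',cv2.convertScaleAbs(cv2.resize(p[180:330,220:420,::-1],None,fx=4,fy=4,interpolation=cv2.INTER_CUBIC),alpha=1.5))"
```

```text
clock: 10.1
tool_pos: [0.5003, -0.1764, 0.0626]
tcp_rot: [0.707, -0.706, 0.035, -0.034]
force: [-0.3, -0.1, -1.3]
gripper_width: 0.0222
t 10.1 p [ 0.5003 -0.1764  0.0626] toolframe cm [-0.04  0.07  8.99] yaw -5.53 tilt ydir [-0.001  0.001 -1.   ] F [-0.3 -0.1 -1.3] w 0.0222 q [-0.36  0.48  1.92  0.    0.75 -0.27]
ry 0.07
```

View pics/s4c.png

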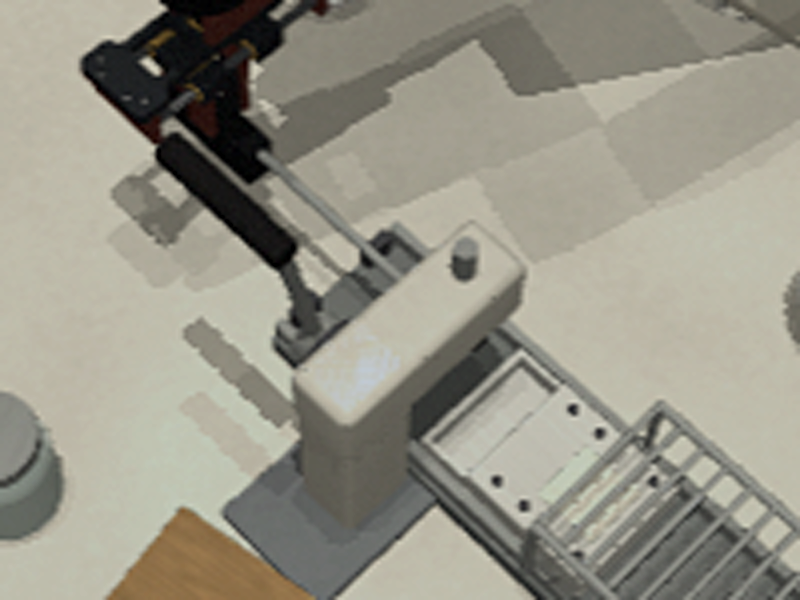

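The rod passes under the head; the lip is the near edge of the well, from (430,440) to (520,358). The path is clear, so I'll insert.

```bash
python3 -m jog '[{"dx":0,"dy":0,"dz":3,"rx":0,"ry":0,"rz":0},{"dx":0,"dy":0,"dz":3,"rx":0,"ry":0,"rz":0},{"dx":0,"dy":0,"dz":2,"rx":0,"ry":0,"rz":0},{"dx":0,"dy":0,"dz":1,"rx":0,"ry":0,"rz":0},{"dx":0,"dy":0,"dz":0,"rx":0,"ry":0,"rz":0},{"dx":0,"dy":0,"dz":0,"rx":0,"ry":0,"rz":0}]'
python3 -c "
from h import *
to(S(-.01,-.128,.036),-5.6)
p,d=snap('scene','s5')
cv2.imwrite('pics/s5c.png',cv2.convertScaleAbs(cv2.resize(p[200:330,240:400,::-1],None,fx=5,fy=4.5,interpolation=cv2.INTER_CUBIC),alpha=1.5))
for z in(.063,.042): print([np.round((np.array(proj('scene',S(x,y,z)))-[240,200])*[5,4.5]) for x,y in((-.027,.073),(.007,.073),(0,.0555))])"
```

```text
clock: 10.75
tool_pos: [0.5098, -0.091, 0.0629]
tcp_rot: [-0.706, 0.706, -0.035, 0.035]
force: [-0.1, 0.5, -2.0]
gripper_width: 0.0228
t 10.75 p [ 0.5098 -0.091   0.0629] toolframe cm [-0.16  2.69  0.39] yaw -5.66 tilt ydir [ 0. -0. -1.] F [-0.1  0.5 -2. ] w 0.0228 q [-0.2   0.46  1.95 -0.    0.73 -0.1 ]
ry -0.06
[array([549., 335.]), array([507., 370.]), array([493., 344.])]
[array([547., 349.]), array([504., 384.]), array([491., 358.])]
```

View pics/s5c.png

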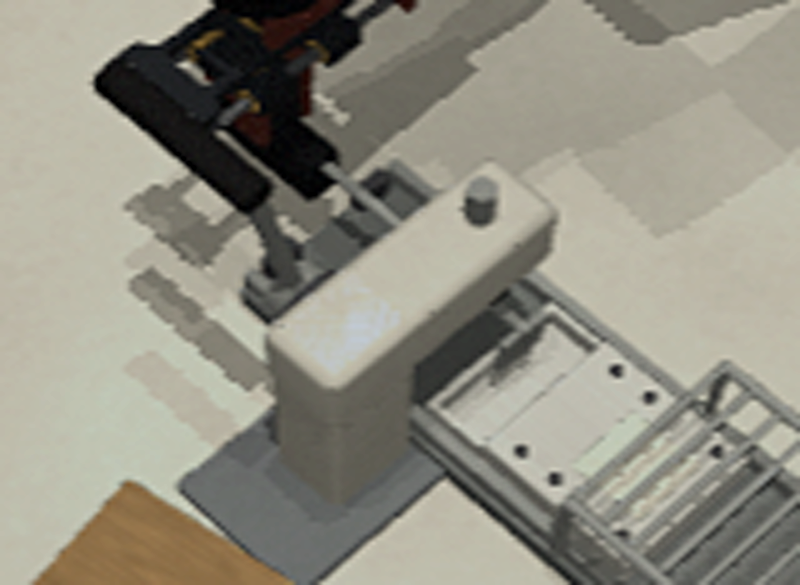

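The blade is over the well's front part, near (516,340), and the lever bar hasn't moved. I'll go 1 cm further for margin, then lower.

```bash
python3 -m jog '[{"dx":0,"dy":0,"dz":0.8,"rx":0,"ry":0,"rz":0},{"dx":0,"dy":0,"dz":0.4,"rx":0,"ry":0,"rz":0},{"dx":0,"dy":0.7,"dz":0,"rx":0,"ry":0,"rz":0},{"dx":0,"dy":0.7,"dz":0,"rx":0,"ry":0,"rz":0},{"dx":0,"dy":0.6,"dz":0,"rx":0,"ry":0,"rz":0},{"dx":0,"dy":0.4,"dz":0,"rx":0,"ry":0,"rz":0},{"dx":0,"dy":0.2,"dz":0,"rx":0,"ry":0,"rz":0},{"dx":0,"dy":0,"dz":0,"rx":0,"ry":0,"rz":0},{"dx":0,"dy":0,"dz":0,"rx":0,"ry":0,"rz":0}]'
python3 -c "
from h import *
to(S(-.01,-.118,.036),-5.6)
p,d=snap('scene','s6')
cv2.imwrite('pics/s6c.png',cv2.convertScaleAbs(cv2.resize(p[245:315,320:400,::-1],None,fx=8,fy=8,interpolation=cv2.INTER_CUBIC),alpha=1.5))"
```

```text
clock: 11.7
tool_pos: [0.5108, -0.0781, 0.0368]
tcp_rot: [-0.706, 0.706, -0.035, 0.035]
force: [0.4, -0.6, -1.5]
gripper_width: 0.0226
t 11.7 p [ 0.5108 -0.0781  0.0368] toolframe cm [-0.13  0.08  0.11] yaw -5.63 tilt ydir [ 0. -0. -1.] F [ 0.4 -0.6 -1.5] w 0.0226 q [-0.17  0.51  1.96  0.    0.68 -0.08]
ry -0.03
```

View pics/s6c.png

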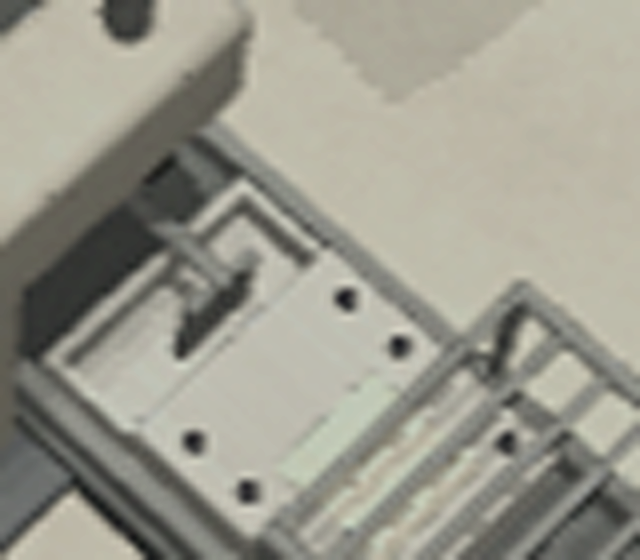

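The blade is inside the well at (215,310), with the rod crossing over the lip. I'll drag now.

```bash
python3 -m jog '[{"dx":0,"dy":0,"dz":-1,"rx":0,"ry":0,"rz":0},{"dx":0,"dy":0,"dz":-0.6,"rx":0,"ry":0,"rz":0},{"dx":0,"dy":0,"dz":-0.6,"rx":0,"ry":0,"rz":0},{"dx":0,"dy":0,"dz":-1.2,"rx":0,"ry":0,"rz":0},{"dx":0,"dy":0,"dz":-1.5,"rx":0,"ry":0,"rz":0},{"dx":0,"dy":0,"dz":-1.5,"rx":0,"ry":0,"rz":0},{"dx":0,"dy":0,"dz":-1.5,"rx":0,"ry":0,"rz":0},{"dx":0,"dy":0,"dz":-1.5,"rx":0,"ry":0,"rz":0},{"dx":0,"dy":0,"dz":-1.2,"rx":0,"ry":0,"rz":0},{"dx":0,"dy":0,"dz":-1,"rx":0,"ry":0,"rz":0},{"dx":0,"dy":0,"dz":-0.8,"rx":0,"ry":0,"rz":0},{"dx":0,"dy":0,"dz":-0.6,"rx":0,"ry":0,"rz":0}]'
python3 -m jog '[{"dx":0,"dy":0,"dz":-0.4,"rx":0,"ry":0,"rz":0},{"dx":0,"dy":0,"dz":-0.2,"rx":0,"ry":0,"rz":0},{"dx":0,"dy":0,"dz":0,"rx":0,"ry":0,"rz":0}]'
python3 -c "
from h import *
to(S(-.01,-.264,.036),-5.6)
p,d=snap('top','t7')
cv2.imwrite('pics/t7c.png',cv2.convertScaleAbs(cv2.resize(p[215:285,250:350,::-1],None,fx=8,fy=8,interpolation=cv2.INTER_CUBIC),alpha=1.5))"
```

```text
clock: 12.95
tool_pos: [0.4978, -0.2081, 0.0367]
tcp_rot: [0.706, -0.706, 0.035, -0.035]
force: [-0.2, 2.1, -2.4]
gripper_width: 0.0225
clock: 13.25
tool_pos: [0.4974, -0.2137, 0.0368]
tcp_rot: [-0.706, 0.706, -0.035, 0.035]
force: [-0.2, 0.0, -0.6]
gripper_width: 0.0222
t 13.25 p [ 0.4974 -0.2137  0.0368] toolframe cm [-0.13  0.08 -0.88] yaw -5.62 tilt ydir [ 0. -0. -1.] F [-0.2  0.  -0.6] w 0.0222 q [-0.43  0.53  1.9  -0.    0.71 -0.33]
ry -0.02
```

View pics/t7c.png

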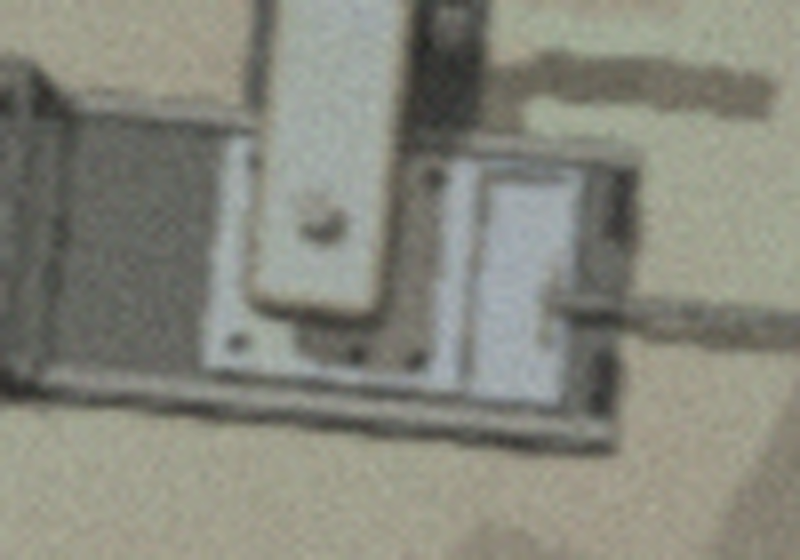

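The cassette has come forward: its front is at crop x≈580 and the stops' inner faces at x≈605, so about 10 mm remain.

```bash
python3 -m jog '[{"dx":0,"dy":0,"dz":-0.3,"rx":0,"ry":0,"rz":0},{"dx":0,"dy":0,"dz":-0.3,"rx":0,"ry":0,"rz":0},{"dx":0,"dy":0,"dz":-0.2,"rx":0,"ry":0,"rz":0},{"dx":0,"dy":0,"dz":0,"rx":0,"ry":0,"rz":0}]'
python3 -m jog '[{"dx":0,"dy":0,"dz":-0.2,"rx":0,"ry":0,"rz":0},{"dx":0,"dy":0,"dz":-0.1,"rx":0,"ry":0,"rz":0},{"dx":0,"dy":0,"dz":0,"rx":0,"ry":0,"rz":0}]'
python3 -m jog '[{"dx":0,"dy":0,"dz":-0.1,"rx":0,"ry":0,"rz":0},{"dx":0,"dy":0,"dz":-0.1,"rx":0,"ry":0,"rz":0},{"dx":0,"dy":0,"dz":0,"rx":0,"ry":0,"rz":0}]'
```

```text
clock: 13.7
tool_pos: [0.4965, -0.2217, 0.0368]
tcp_rot: [-0.706, 0.706, -0.035, 0.035]
force: [0.2, 1.5, -1.5]
gripper_width: 0.0228
clock: 14.0
tool_pos: [0.4962, -0.2245, 0.0368]
tcp_rot: [-0.706, 0.706, -0.035, 0.035]
force: [0.2, 1.1, -2.2]
gripper_width: 0.0224
clock: 14.3
tool_pos: [0.496, -0.2265, 0.0368]
tcp_rot: [-0.706, 0.706, -0.035, 0.035]
force: [1.2, 1.6, -2.1]
gripper_width: 0.0224
```

```bash
python3 -m jog '[{"dx":0,"dy":0,"dz":-0.15,"rx":0,"ry":0,"rz":0},{"dx":0,"dy":0,"dz":0,"rx":0,"ry":0,"rz":0},{"dx":0,"dy":0,"dz":0,"rx":0,"ry":0,"rz":0}]'
python3 -m jog '[{"dx":0,"dy":0,"dz":-0.15,"rx":0,"ry":0,"rz":0},{"dx":0,"dy":0,"dz":0,"rx":0,"ry":0,"rz":0},{"dx":0,"dy":0,"dz":0,"rx":0,"ry":0,"rz":0}]'
python3 -c "
from h import *
to(S(-.01,-.264,.036),-5.6)
p,d=snap('top','t8')
cv2.imwrite('pics/t8c.png',cv2.convertScaleAbs(cv2.resize(p[215:285,250:350,::-1],None,fx=8,fy=8,interpolation=cv2.INTER_CUBIC),alpha=1.5))"
```

```text
clock: 14.6
tool_pos: [0.4953, -0.2268, 0.0364]
tcp_rot: [0.707, -0.706, 0.035, -0.034]
force: [1.8, 6.9, -2.0]
gripper_width: 0.0224
clock: 14.9
tool_pos: [0.4947, -0.2268, 0.036]
tcp_rot: [0.708, -0.705, 0.036, -0.034]
force: [2.4, 13.1, -4.1]
gripper_width: 0.0225
t 14.9 p [ 0.4947 -0.2268  0.036 ] toolframe cm [0.01 0.   0.46] yaw -5.68 tilt ydir [-0.002  0.004 -1.   ] F [ 2.4 13.1 -4.1] w 0.0225 q [-0.45  0.54  1.89  0.    0.71 -0.36]
ry -0.08
```

View pics/t8c.png

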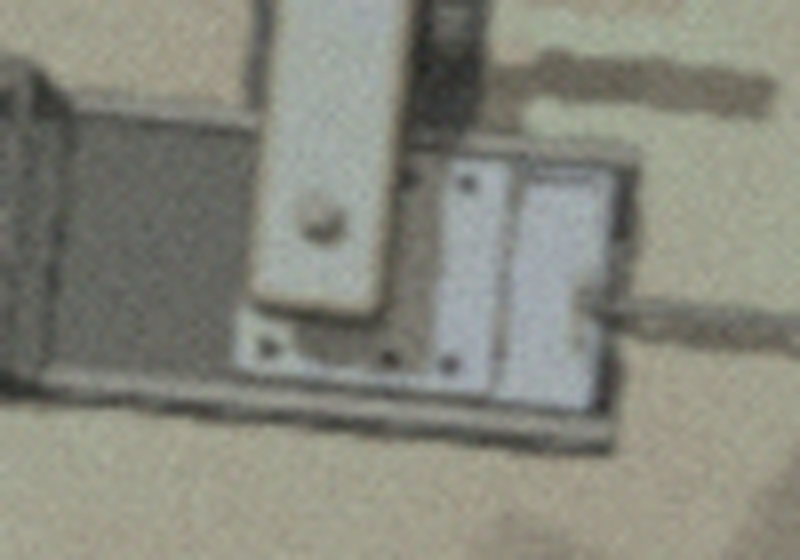

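The cassette front now sits against the stops, with contact force up to 13 N. Next: unhook, lift, retreat and lower the hook.

```bash
python3 -m jog '[{"dx":0,"dy":0,"dz":0.5,"rx":0,"ry":0,"rz":0},{"dx":0,"dy":0,"dz":0.6,"rx":0,"ry":0,"rz":0},{"dx":0,"dy":-1,"dz":0,"rx":0,"ry":0,"rz":0},{"dx":0,"dy":-1.5,"dz":0,"rx":0,"ry":0,"rz":0},{"dx":0,"dy":-1.5,"dz":0,"rx":0,"ry":0,"rz":0},{"dx":0,"dy":0,"dz":0,"rx":0,"ry":0,"rz":0},{"dx":0,"dy":0,"dz":-2,"rx":0,"ry":0,"rz":0},{"dx":0,"dy":0,"dz":-4,"rx":0,"ry":0,"rz":0},{"dx":0,"dy":0,"dz":-4,"rx":0,"ry":0,"rz":0},{"dx":0,"dy":0,"dz":-2,"rx":0,"ry":0,"rz":0},{"dx":0,"dy":0,"dz":0,"rx":0,"ry":0,"rz":0}]'
python3 -m jog '[{"dx":0,"dy":2,"dz":0,"rx":0,"ry":0,"rz":0},{"dx":0,"dy":2,"dz":0,"rx":0,"ry":0,"rz":0},{"dx":0,"dy":1.4,"dz":0,"rx":0,"ry":0,"rz":0},{"dx":0,"dy":0.6,"dz":0,"rx":0,"ry":0,"rz":0},{"dx":0,"dy":0.3,"dz":0,"rx":0,"ry":0,"rz":0},{"dx":0,"dy":0,"dz":0,"rx":0,"ry":0,"rz":0},{"dx":0,"dy":0,"dz":0,"rx":0,"ry":0,"rz":0}]'
python3 -c "
from h import *
to(S(-.01,-.37,.007),-5.6)
"
```

```text
clock: 16.05
tool_pos: [0.4848, -0.3402, 0.0767]
tcp_rot: [-0.706, 0.706, -0.036, 0.036]
force: [0.6, 1.0, -1.4]
gripper_width: 0.0224
clock: 16.75
tool_pos: [0.4856, -0.338, 0.0144]
tcp_rot: [-0.706, 0.706, -0.034, 0.035]
force: [0.1, -0.1, -1.7]
gripper_width: 0.0225
t 16.75 p [ 0.4856 -0.338   0.0144] toolframe cm [-0.16  0.74  1.01] yaw -5.62 tilt ydir [ 0.001 -0.001 -1.   ] F [ 0.1 -0.1 -1.7] w 0.0225 q [-0.63  0.62  1.8   0.    0.72 -0.53]
ry -0.02
```

```bash
python3 -m jog '[{"dx":0,"dy":0.3,"dz":0,"rx":0,"ry":0,"rz":0},{"dx":0,"dy":0.2,"dz":0,"rx":0,"ry":0,"rz":0},{"dx":0,"dy":0,"dz":0,"rx":0,"ry":0,"rz":0},{"dx":0,"dy":0,"dz":0,"rx":0,"ry":0,"rz":0}]'
python3 -m jog '[{"dx":0,"dy":0.2,"dz":0,"rx":0,"ry":0,"rz":0},{"dx":0,"dy":0,"dz":0,"rx":0,"ry":0,"rz":0},{"dx":0,"dy":0,"dz":0,"rx":0,"ry":0,"rz":0}]'
```

```text
clock: 17.15
tool_pos: [0.485, -0.3379, 0.0088]
tcp_rot: [0.706, -0.706, 0.035, -0.035]
force: [0.1, -0.2, -0.7]
gripper_width: 0.0226
clock: 17.45
tool_pos: [0.4853, -0.3381, 0.007]
tcp_rot: [-0.706, 0.706, -0.035, 0.035]
force: [0.3, -0.0, 1.1]
gripper_width: 0.0227
```

```bash
python3 -m jog '[{"dx":0,"dy":0,"dz":0,"rx":0,"ry":0,"rz":0},{"dx":0,"dy":0,"dz":0,"rx":0,"ry":0,"rz":0},{"dx":0,"dy":0,"dz":0,"rx":0,"ry":0,"rz":0},{"dx":0,"dy":0,"dz":0,"rx":0,"ry":0,"rz":0},{"dx":0,"dy":0,"dz":0,"rx":0,"ry":0,"rz":0},{"dx":0,"dy":0,"dz":0,"rx":0,"ry":0,"rz":0}]' -1 30
python3 -m jog '[{"dx":0,"dy":-2,"dz":0,"rx":0,"ry":0,"rz":0},{"dx":0,"dy":-4,"dz":0,"rx":0,"ry":0,"rz":0},{"dx":0,"dy":-5,"dz":0,"rx":0,"ry":0,"rz":0},{"dx":0,"dy":-5,"dz":0,"rx":0,"ry":0,"rz":0},{"dx":0,"dy":-5,"dz":0,"rx":0,"ry":0,"rz":0},{"dx":0,"dy":-5,"dz":0,"rx":0,"ry":0,"rz":0},{"dx":0,"dy":-5,"dz":0,"rx":0,"ry":0,"rz":0},{"dx":0,"dy":-5,"dz":0,"rx":0,"ry":0,"rz":0},{"dx":0,"dy":-3,"dz":0,"rx":0,"ry":0,"rz":0},{"dx":0,"dy":0,"dz":0,"rx":0,"ry":0,"rz":0}]'
python3 -c "
from h import *
f=lambda u,v:(280+u/4,180+v/4)
for u,v in((105,72),(247,82),(176,77)): q=pt('top',None,*f(u,v),.32); print(q,inS(q))
p,d=snap('top','t9')
c=get_calibration('top');V=np.linalg.inv(np.array(c['view']))
U,W=np.meshgrid(np.arange(640),np.arange(480))
P=np.stack([(U-c['cx'])/c['fx']*d,(W-c['cy'])/c['fy']*d,d],-1)@V[:3,:3].T+V[:3,3]
q=P[185:215,296:350].reshape(-1,3);q=q[(q[:,2]>.29)&(q[:,2]<.34)];r=cv2.minAreaRect((q[:,:2]*1000).astype(np.float32));print(r,q[:,2].max(),inS(np.r_[np.array(r[0])/1000,0]))
# hook check
q=P[200:340,330:460].reshape(-1,3);q=q[(q[:,2]>.022)&(q[:,2]<.055)&(abs(q[:,0]-.49)<.06)&(q[:,1]<-.1)];print('hook z',len(q),np.median(q[:,2]),q.min(0),q.max(0))
g=S(.1137,-.053,.36);to(g,-5.6)
th=np.linspace(0,1.152,13);ph=.17-th
x=.15*np.sin(ph);z=.15*np.cos(ph);print(np.c_[np.diff(x),-np.diff(z)].round(4)*100)
"
```

```text
clock: 18.05
tool_pos: [0.485, -0.3378, 0.0068]
tcp_rot: [0.706, -0.706, 0.035, -0.035]
force: [0.4, -0.6, 0.3]
gripper_width: 0.067
clock: 19.05
tool_pos: [0.4867, -0.339, 0.4025]
tcp_rot: [-0.704, 0.708, -0.032, 0.038]
force: [-0.3, -0.5, 0.1]
gripper_width: 0.088
[0.64065137 0.02041523 0.32      ] [ 0.11099039 -0.00829359  0.32      ]
[ 0.63395993 -0.07839659  0.32      ] [ 0.11397323 -0.10728679  0.32      ]
[ 0.63730557 -0.02899177  0.32      ] [ 0.11248185 -0.05779128  0.32      ]
((639.6707763671875, -24.35370635986328), (104.08452606201172, 22.230026245117188), 84.73336029052734) 0.3292763166805224 [ 0.11438316 -0.05294455  0.        ]
hook z 326 0.03760586110789432 [ 0.47342737 -0.38169342  0.02387727] [ 0.52353904 -0.1343246   0.0469689 ]
t 19.1 p [ 0.4857 -0.3383  0.3991] toolframe cm [12.16  3.88 32.76] yaw -5.63 tilt ydir [ 0.004 -0.003 -1.   ] F [-0.2  0.2 -1.3] w 0.0878 q [-0.63  0.21  1.46 -0.    1.47 -0.53]
ry -0.03
[[-1.43 -0.18]
 [-1.44 -0.04]
 [-1.44  0.1 ]
 [-1.42  0.24]
 [-1.39  0.37]
 [-1.35  0.5 ]
 [-1.29  0.63]
 [-1.23  0.75]
 [-1.15  0.87]
 [-1.06  0.97]
 [-0.96  1.07]
 [-0.86  1.16]]
```

The hook is flat on the bench: depth puts its top at ~40 mm. Moving to the lever.

```bash
python3 -m jog '[{"dx":1.5,"dy":0,"dz":4.1,"rx":0,"ry":0,"rz":0},{"dx":1.5,"dy":0,"dz":4.1,"rx":0,"ry":0,"rz":0},{"dx":1.5,"dy":0,"dz":4.1,"rx":0,"ry":0,"rz":0},{"dx":1.5,"dy":0,"dz":4.1,"rx":0,"ry":0,"rz":0},{"dx":1.5,"dy":0,"dz":4.1,"rx":0,"ry":0,"rz":0},{"dx":1.5,"dy":0,"dz":4.1,"rx":0,"ry":0,"rz":0},{"dx":1.6,"dy":0,"dz":4.1,"rx":0,"ry":0,"rz":0},{"dx":1.6,"dy":0,"dz":4.1,"rx":0,"ry":0,"rz":0},{"dx":0,"dy":2,"dz":0,"rx":0,"ry":0,"rz":0},{"dx":0,"dy":0,"dz":0,"rx":0,"ry":0,"rz":0},{"dx":0,"dy":0,"dz":0,"rx":0,"ry":0,"rz":0}]'
python3 -c "
from h import *
to(S(.114,-.053,.294),-5.6)"
```

```text
clock: 20.2
tool_pos: [0.6376, -0.0236, 0.3749]
tcp_rot: [-0.706, 0.706, -0.036, 0.033]
force: [0.6, -0.0, -0.2]
gripper_width: 0.0882
t 20.2 p [ 0.6376 -0.0236  0.3749] toolframe cm [ 0.2   8.09 -0.06] yaw -5.64 tilt ydir [-0.004 -0.    -1.   ] F [ 0.6 -0.  -0.2] w 0.0882 q [-0.06  0.3   1.39 -0.    1.46  0.04]
ry -0.04
```

```bash
python3 -m jog '[{"dx":0.2,"dy":2,"dz":0,"rx":0,"ry":0,"rz":0},{"dx":0,"dy":2,"dz":0,"rx":0,"ry":0,"rz":0},{"dx":0,"dy":2,"dz":0,"rx":0,"ry":0,"rz":0},{"dx":0,"dy":2,"dz":0,"rx":0,"ry":0,"rz":0},{"dx":0,"dy":0,"dz":0,"rx":0,"ry":0,"rz":0},{"dx":0,"dy":0,"dz":0,"rx":0,"ry":0,"rz":0}]'
python3 -m jog '[{"dx":0,"dy":0,"dz":0,"rx":0,"ry":0,"rz":0},{"dx":0,"dy":0,"dz":0,"rx":0,"ry":0,"rz":0},{"dx":0,"dy":0,"dz":0,"rx":0,"ry":0,"rz":0},{"dx":0,"dy":0,"dz":0,"rx":0,"ry":0,"rz":0},{"dx":0,"dy":0,"dz":0,"rx":0,"ry":0,"rz":0},{"dx":0,"dy":0,"dz":0,"rx":0,"ry":0,"rz":0},{"dx":0,"dy":0,"dz":0,"rx":0,"ry":0,"rz":0},{"dx":0,"dy":0,"dz":0,"rx":0,"ry":0,"rz":0},{"dx":0,"dy":0,"dz":0,"rx":0,"ry":0,"rz":0},{"dx":0,"dy":0,"dz":0,"rx":0,"ry":0,"rz":0},{"dx":0,"dy":0,"dz":0,"rx":0,"ry":0,"rz":0}]' 1 30
python3 -c "
from h import *
to(S(.114,-.053,.294),-5.6)"
```

```text
clock: 20.8
tool_pos: [0.6406, -0.0245, 0.2975]
tcp_rot: [-0.706, 0.706, -0.035, 0.035]
force: [-0.1, 0.5, 1.2]
gripper_width: 0.0877
clock: 21.9
tool_pos: [0.6406, -0.0236, 0.2967]
tcp_rot: [0.706, -0.706, 0.035, -0.035]
force: [-0.1, 0.2, 0.2]
gripper_width: 0.0034
t 21.9 p [ 0.6406 -0.0236  0.2967] toolframe cm [-0.12  0.27 -0.09] yaw -5.63 tilt ydir [-0.  0. -1.] F [-0.1  0.2  0.2] w 0.0034 q [-0.06  0.35  1.49  0.    1.3   0.04]
ry -0.03
```

The gripper shut on nothing, so I need to look.

```bash
python3 -c "
from h import *
p,d=snap('scene','s10')
print(proj('scene',S(.114,-.053,.313)))
a=p[170:300,200:360,::-1]
cv2.imwrite('pics/s10c.png',cv2.convertScaleAbs(cv2.resize(a,None,fx=4.5,fy=4.5,interpolation=cv2.INTER_CUBIC),alpha=1.5))"
```

```text
(np.float64(276.2284560387736), np.float64(230.91397768687293))
```

View pics/s10c.png

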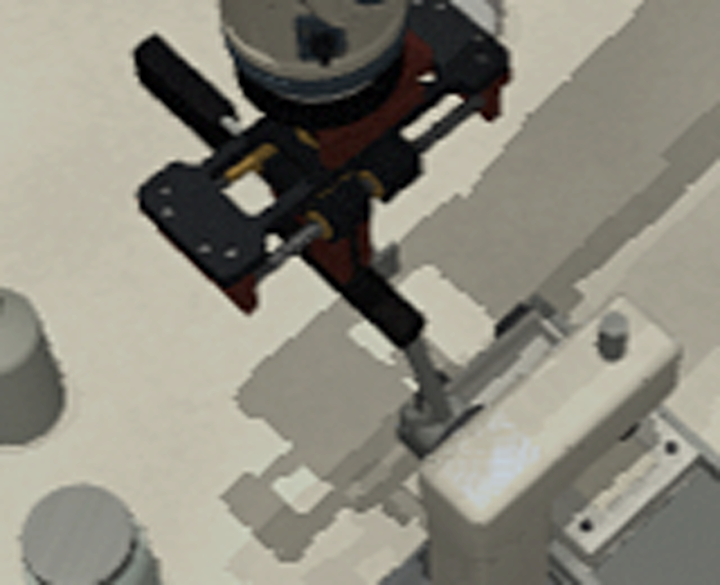

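The bar, from (300,240) to (425,335), seems to pass on the camera side of the shut fingers. I'll measure it by depth.

```bash
python3 -c "
from h import *
d=np.load('pics/s10.npy');d0=np.load('pics/scene.npy')
a=cv2.imread('pics/s10.png')
print('tcp px',[(np.array(proj('scene',S(.1148,-.0524,z)))-[200,170])*4.5 for z in(.2967,.316,.35)])
for u,v in[(415,325),(400,315),(385,305),(370,293),(355,280),(343,272),(330,262),(315,250),(300,238),(345,245),(355,235),(290,225)]:
  U,W=200+u/4.5,170+v/4.5
  print((u,v),inS(pt('scene',d,U,W)).round(3),'before',inS(pt('scene',d0,U,W)).round(3),a[int(W),int(U),::-1])
"
```

```text
tcp px [array([344.52916857, 291.66089524]), array([342.29758295, 272.79880723]), array([338.19827103, 238.15008869])]
(415, 325) [ 0.111 -0.002  0.321] before [ 0.111 -0.002  0.321] [2 3 4]
(400, 315) [ 0.113 -0.01   0.324] before [ 0.113 -0.01   0.323] [11 10 10]
(385, 305) [ 0.114 -0.02   0.323] before [ 0.114 -0.02   0.322] [10 10  9]
(370, 293) [ 0.115 -0.03   0.324] before [ 0.116 -0.03   0.324] [7 6 7]
(355, 280) [ 0.116 -0.041  0.324] before [ 0.116 -0.041  0.324] [ 9 10 10]
(343, 272) [ 0.122 -0.042  0.338] before [ 0.117 -0.049  0.323] [28 11  7]
(330, 262) [ 0.123 -0.05   0.34 ] before [ 0.118 -0.058  0.324] [27  9  8]
(315, 250) [ 0.125 -0.059  0.343] before [ 0.118 -0.069  0.322] [28 10  9]
(300, 238) [ 0.155 -0.027  0.425] before [ 0.118 -0.081  0.321] [53 53 52]
(345, 245) [ 0.12  -0.04   0.364] before [ 0.105 -0.061  0.322] [28 11  9]
(355, 235) [ 0.112 -0.042  0.362] before [-0.023 -0.221  0.   ] [6 6 6]
(290, 225) [ 0.117 -0.089  0.323] before [ 0.117 -0.09   0.321] [8 7 7]
```

```bash
python3 -c "
from h import *
d=np.load('pics/s10.npy');a=cv2.imread('pics/s10.png')
for U in(272,274,276,278):
  for W in range(222,242,2): print((U,W),inS(pt('scene',d,U,W)).round(3),a[W,U,::-1])
"; python3 -m jog '[{"dx":0,"dy":0,"dz":0,"rx":0,"ry":0,"rz":0},{"dx":0.5,"dy":0,"dz":0,"rx":0,"ry":0,"rz":0},{"dx":0,"dy":0,"dz":0,"rx":0,"ry":0,"rz":0},{"dx":0,"dy":0,"dz":0,"rx":0,"ry":0,"rz":0}]'
```

```text
(272, 222) [ 0.143 -0.025  0.418] [48 37 18]
(272, 224) [ 0.125 -0.051  0.358] [26 10  9]
(272, 226) [ 0.124 -0.053  0.347] [27 12  9]
(272, 228) [ 0.124 -0.054  0.336] [30 16 11]
(272, 230) [ 0.121 -0.059  0.318] [6 3 4]
(272, 232) [ 0.018 -0.206  0.007] [55 55 49]
(272, 234) [ 0.021 -0.204  0.001] [135 134 123]
(272, 236) [ 0.025 -0.199 -0.001] [132 131 120]
(272, 238) [ 0.031 -0.193  0.002] [122 123 111]
(272, 240) [ 0.035 -0.188  0.001] [96 94 85]
(274, 222) [ 0.141 -0.02   0.421] [ 4  5 10]
(274, 224) [ 0.126 -0.042  0.369] [27 14 13]
(274, 226) [ 0.125 -0.044  0.358] [28 13  8]
(274, 228) [ 0.124 -0.047  0.345] [27 12  8]
(274, 230) [ 0.124 -0.047  0.336] [28 12 10]
(274, 232) [ 0.122 -0.051  0.32 ] [4 3 4]
(274, 234) [ 0.017 -0.199  0.002] [54 54 49]
(274, 236) [ 0.022 -0.194  0.002] [124 122 111]
(274, 238) [ 0.026 -0.189  0.002] [96 94 85]
(274, 240) [ 0.031 -0.184  0.001] [95 94 85]
(276, 222) [ 0.137 -0.019  0.418] [7 7 7]
(276, 224) [ 0.121 -0.042  0.364] [28 11  9]
(276, 226) [ 0.122 -0.041  0.358] [28 13 10]
(276, 228) [ 0.122 -0.041  0.35 ] [26  9  6]
(276, 230) [ 0.122 -0.043  0.339] [28 11  7]
(276, 232) [ 0.122 -0.043  0.331] [28 13 13]
(276, 234) [ 0.121 -0.045  0.318] [2 1 1]
(276, 236) [ 0.018 -0.188  0.005] [61 59 53]
(276, 238) [ 0.022 -0.185  0.001] [99 97 87]
(276, 240) [ 0.026 -0.18   0.001] [96 94 85]
(278, 222) [ 0.113 -0.044  0.362] [6 6 6]
(278, 224) [ 0.114 -0.044  0.355] [6 8 8]
(278, 226) [ 0.114 -0.044  0.346] [6 7 7]
(278, 228) [ 0.116 -0.042  0.342] [12  9  9]
(278, 230) [ 0.118 -0.04   0.338] [16  8  7]
(278, 232) [ 0.117 -0.043  0.324] [ 9 10 10]
(278, 234) [ 0.119 -0.041  0.319] [8 7 8]
(278, 236) [ 0.121 -0.038  0.316] [1 1 2]
(278, 238) [ 0.018 -0.179  0.004] [65 63 57]
(278, 240) [ 0.022 -0.175  0.002] [98 95 86]
clock: 22.35
tool_pos: [0.6457, -0.0241, 0.2967]
tcp_rot: [0.706, -0.706, 0.035, -0.035]
force: [-0.1, 0.4, 0.4]
gripper_width: 0.0004
```

The fingers closed at free speed with no force, and the lever didn't move. I'll probe with a small sideways move to see whether the bar is felt.

```bash
python3 -m jog '[{"dx":-1,"dy":0,"dz":0,"rx":0,"ry":0,"rz":0},{"dx":-1,"dy":0,"dz":0,"rx":0,"ry":0,"rz":0},{"dx":0,"dy":0,"dz":0,"rx":0,"ry":0,"rz":0},{"dx":0,"dy":0,"dz":0,"rx":0,"ry":0,"rz":0}]'
cat >> h.py <<'E'
def bar(f='b'):
    p,d=snapshot('scene'); c=get_calibration('scene');V=np.linalg.inv(np.array(c['view']))
    U,W=np.meshgrid(np.arange(640),np.arange(480))
    P=np.stack([(U-c['cx'])/c['fx']*d,(W-c['cy'])/c['fy']*d,d],-1)@V[:3,:3].T+V[:3,3]
    Q=np.stack([(P[...,:2]-O)@EX,(P[...,:2]-O)@EY,P[...,2]],-1).reshape(-1,3); C=p.reshape(-1,3)
    m=(C.max(1)<30)&(Q[:,1]>-.035)&(Q[:,1]<-.005)&(Q[:,2]>.2)&(Q[:,2]<.335)&(abs(Q[:,0]-.04)<.13); print('bar pts',m.sum(),Q[m].mean(0).round(4),Q[m].min(0).round(3),Q[m].max(0).round(3))
E
python3 -c "
from h import *
to(S(.114,-.053,.294)); bar()"
```

```text
clock: 22.75
tool_pos: [0.6254, -0.0221, 0.2972]
tcp_rot: [0.706, -0.706, 0.034, -0.035]
force: [0.7, 0.1, -0.4]
gripper_width: 0.0001
t 22.75 p [ 0.6254 -0.0221  0.2972] toolframe cm [ 1.41  0.32 -0.09] yaw -5.62 tilt ydir [ 0.001 -0.    -1.   ] F [ 0.7  0.1 -0.4] w 0.0001 q [-0.05  0.33  1.52  0.    1.29  0.04]
bar pts 104 [ 0.1152 -0.0201  0.3214] [ 0.095 -0.035  0.244] [ 0.123 -0.005  0.328]
```

```bash
python3 -m jog '[{"dx":0,"dy":-4,"dz":0,"rx":0,"ry":0,"rz":0},{"dx":1.4,"dy":0,"dz":0,"rx":0,"ry":0,"rz":0},{"dx":0,"dy":0,"dz":0,"rx":0,"ry":0,"rz":0},{"dx":0,"dy":0.5,"dz":0,"rx":0,"ry":0,"rz":0},{"dx":0,"dy":0.4,"dz":0,"rx":0,"ry":0,"rz":0},{"dx":0,"dy":0.3,"dz":0,"rx":0,"ry":0,"rz":0},{"dx":0,"dy":0.2,"dz":0,"rx":0,"ry":0,"rz":0},{"dx":0,"dy":0,"dz":0,"rx":0,"ry":0,"rz":0}]'
python3 -m jog '[{"dx":0,"dy":0.3,"dz":0,"rx":0,"ry":0,"rz":0},{"dx":0,"dy":0,"dz":0,"rx":0,"ry":0,"rz":0},{"dx":0,"dy":0,"dz":0,"rx":0,"ry":0,"rz":0}]'
python3 -m jog '[{"dx":0,"dy":0.3,"dz":0,"rx":0,"ry":0,"rz":0},{"dx":0,"dy":0,"dz":0,"rx":0,"ry":0,"rz":0},{"dx":0,"dy":0,"dz":0,"rx":0,"ry":0,"rz":0}]'
python3 -c "
from h import *
to(S(.114,-.053,.294)); bar()"
```

```text
clock: 23.6
tool_pos: [0.6392, -0.0235, 0.3221]
tcp_rot: [0.706, -0.706, 0.035, -0.034]
force: [-0.2, 0.1, 0.1]
gripper_width: 0.0005
clock: 23.9
tool_pos: [0.6396, -0.0235, 0.3198]
tcp_rot: [0.706, -0.706, 0.035, -0.035]
force: [0.3, -0.2, 0.5]
gripper_width: 0.0005
clock: 24.2
tool_pos: [0.6396, -0.0235, 0.3167]
tcp_rot: [0.706, -0.706, 0.035, -0.035]
force: [0.8, 0.6, -0.2]
gripper_width: 0.001
t 24.2 p [ 0.6396 -0.0235  0.3167] toolframe cm [-0.02  2.27 -0.09] yaw -5.63 tilt ydir [-0.  0. -1.] F [ 0.8  0.6 -0.2] w 0.001 q [-0.06  0.34  1.46  0.    1.34  0.04]
bar pts 101 [ 0.1153 -0.0207  0.3221] [ 0.105 -0.034  0.312] [ 0.123 -0.005  0.328]
```

```bash
cat >> h.py <<'E'
def cloud(n='scene',f=None):
    p,d=snapshot(n)
    if f: cv2.imwrite(f'pics/{f}.png',p[:,:,::-1])
    c=get_calibration(n);V=np.linalg.inv(np.array(c['view']))
    U,W=np.meshgrid(np.arange(640),np.arange(480))
    P=np.stack([(U-c['cx'])/c['fx']*d,(W-c['cy'])/c['fy']*d,d],-1)@V[:3,:3].T+V[:3,3]
    return p,np.stack([(P[...,:2]-O)@EX,(P[...,:2]-O)@EY,P[...,2]],-1),U,W
def near():
    p,Q,U,W=cloud()
    s,t,M=st(); t=inS(t); print('tcp st',t.round(4),'px',np.round(proj('scene',s['tool_pos'])))
    m=(abs(Q[...,0]-t[0])<.025)&(abs(Q[...,1]-t[1])<.02)&(Q[...,2]>t[2]-.03)&(Q[...,2]<t[2]+.06)
    z=Q[m][:,2]; C=p[m].astype(int); o=np.argsort(z)
    for i in o[::max(1,len(o)//25)]: print(Q[m][i].round(3),C[i],U[m][i],W[m][i])
E
python3 -c "
from h import *
near()"
python3 -m jog '[{"dx":0,"dy":-4,"dz":0,"rx":0,"ry":0,"rz":0},{"dx":0,"dy":-2,"dz":0,"rx":0,"ry":0,"rz":0},{"dx":0,"dy":0,"dz":0,"rx":0,"ry":0,"rz":0},{"dx":0,"dy":0,"dz":0,"rx":0,"ry":0,"rz":0}]'
python3 -c "
from h import *
near()"
```

```text
tcp st [ 0.1143 -0.0521  0.3168] px [276. 230.]
[ 0.122 -0.063  0.31 ] [55 55 50] 271 231
[ 0.122 -0.069  0.316] [0 0 0] 269 228
[ 0.121 -0.056  0.317] [5 4 4] 273 231
[ 0.12  -0.054  0.318] [6 7 5] 274 231
[ 0.121 -0.039  0.32 ] [5 5 5] 278 235
[ 0.104 -0.044  0.321] [15 15 15] 282 229
[ 0.111 -0.053  0.322] [5 5 5] 277 228
[ 0.111 -0.035  0.322] [7 8 6] 282 233
[ 0.121 -0.07   0.323] [7 7 8] 269 226
[ 0.105 -0.039  0.323] [17 18 17] 283 230
[ 0.106 -0.048  0.323] [13 12 10] 280 228
[ 0.12  -0.057  0.324] [9 8 8] 273 229
[ 0.109 -0.042  0.325] [3 4 5] 281 230
[ 0.11  -0.047  0.325] [5 2 3] 279 229
[ 0.116 -0.048  0.326] [5 6 6] 277 230
[ 0.117 -0.07   0.326] [7 8 8] 270 224
[ 0.121 -0.053  0.352] [25  8  6] 273 224
[ 0.11  -0.041  0.354] [33 21 18] 280 224
[ 0.105 -0.04   0.357] [95 89 80] 282 222
[ 0.108 -0.04   0.36 ] [35 21 17] 281 222
[ 0.118 -0.041  0.362] [28 11  9] 277 224
[ 0.122 -0.054  0.365] [27 11  8] 272 221
[ 0.121 -0.058  0.367] [29 15 12] 271 219
[ 0.122 -0.053  0.37 ] [26 11  9] 272 220
[ 0.115 -0.041  0.371] [16  9  9] 278 221
clock: 24.7
tool_pos: [0.6395, -0.0235
[... 665 characters left out ...]
5  0.422] [26 12  8] 273 209
[ 0.12  -0.043  0.423] [27 11  7] 274 209
[ 0.122 -0.054  0.424] [28 14 13] 270 206
[ 0.119 -0.044  0.425] [29 12  9] 274 208
[ 0.112 -0.043  0.426] [15  8  8] 277 206
[ 0.107 -0.041  0.427] [23  7  5] 279 205
[ 0.119 -0.041  0.427] [28 12 10] 275 208
[ 0.121 -0.064  0.428] [52 41 36] 267 202
[ 0.112 -0.04   0.43 ] [28 12  9] 278 206
[ 0.107 -0.041  0.43 ] [22  6  3] 279 204
[ 0.104 -0.041  0.431] [89 85 77] 280 203
[ 0.122 -0.05   0.432] [26 10  3] 271 205
[ 0.107 -0.038  0.433] [88 85 76] 280 204
[ 0.122 -0.063  0.433] [22 11 10] 267 201
[ 0.118 -0.041  0.434] [29 12  9] 275 206
[ 0.107 -0.041  0.435] [25 11  8] 279 203
[ 0.112 -0.042  0.435] [18 11  9] 277 204
```

Depth shows the fingertips about 35 mm higher than the reported TCP while shut. I'll check how that varies with opening.

```bash
cat >> h.py <<'E'
def tips():
    p,Q,U,W=cloud(); s,t,M=st(); t=inS(t)
    m=(abs(Q[...,0]-t[0])<.075)&(abs(Q[...,1]-t[1])<.018)&(Q[...,2]>.335)&(Q[...,2]<t[2]+.1)&(p[...,0]>1.6*p[...,1])
    q=Q[m]; print('w',round(s['gripper_width'],4),'tcp',t.round(4),'n',len(q))
    for lo in np.arange(-.075,.075,.01):
        k=q[(q[:,0]-t[0]>lo)&(q[:,0]-t[0]<lo+.01)]
        if len(k)>2: print('x rel',round(lo,3),'n',len(k),'zmin rel',np.sort(k[:,2])[:3].round(3)-t[2].round(3),)
E
python3 -c "
from h import *
tips()"
python3 -m jog '[{"dx":0,"dy":0,"dz":0,"rx":0,"ry":0,"rz":0},{"dx":0,"dy":0,"dz":0,"rx":0,"ry":0,"rz":0},{"dx":0,"dy":0,"dz":0,"rx":0,"ry":0,"rz":0},{"dx":0,"dy":0,"dz":0,"rx":0,"ry":0,"rz":0},{"dx":0,"dy":0,"dz":0,"rx":0,"ry":0,"rz":0},{"dx":0,"dy":0,"dz":0,"rx":0,"ry":0,"rz":0}]' 0
python3 -c "
from h import *
tips()"
python3 -m jog '[{"dx":0,"dy":0,"dz":0,"rx":0,"ry":0,"rz":0},{"dx":0,"dy":0,"dz":0,"rx":0,"ry":0,"rz":0},{"dx":0,"dy":0,"dz":0,"rx":0,"ry":0,"rz":0},{"dx":0,"dy":0,"dz":0,"rx":0,"ry":0,"rz":0},{"dx":0,"dy":0,"dz":0,"rx":0,"ry":0,"rz":0},{"dx":0,"dy":0,"dz":0,"rx":0,"ry":0,"rz":0}]' -1
python3 -c "
from h import *
tips()"
```

```text
w 0.0002 tcp [ 0.1135 -0.0521  0.3751] n 114
x rel -0.015 n 11 zmin rel [0.037 0.048 0.051]
x rel -0.005 n 39 zmin rel [0.039 0.039 0.042]
x rel 0.005 n 64 zmin rel [0.037 0.037 0.039]
clock: 25.4
tool_pos: [0.6396, -0.0235, 0.3768]
tcp_rot: [0.706, -0.706, 0.035, -0.035]
force: [1.2, -0.3, -1.3]
gripper_width: 0.0429
w 0.0436 tcp [ 0.1143 -0.0521  0.3768] n 137
x rel -0.035 n 34 zmin rel [0.035 0.039 0.04 ]
x rel -0.025 n 31 zmin rel [0.037 0.038 0.04 ]
x rel 0.015 n 5 zmin rel [0.043 0.045 0.062]
x rel 0.025 n 67 zmin rel [0.033 0.035 0.037]
clock: 26.05
tool_pos: [0.6396, -0.0235, 0.3768]
tcp_rot: [-0.706, 0.706, -0.035, 0.035]
force: [0.8, -0.5, -0.2]
gripper_width: 0.0864
w 0.0876 tcp [ 0.1142 -0.0521  0.3768] n 126
x rel -0.055 n 53 zmin rel [0.036 0.039 0.04 ]
x rel -0.045 n 10 zmin rel [0.041 0.047 0.052]
x rel 0.035 n 7 zmin rel [0.038 0.044 0.045]
x rel 0.045 n 56 zmin rel [0.036 0.036 0.038]
```

```bash
python3 -c "
from h import *
c=get_calibration('scene');V=np.linalg.inv(np.array(c['view']))
U,W=np.meshgrid(np.arange(640),np.arange(480))
for f,t in(('s2',[.4562,-.3746,.0671]),('s10',[.6406,-.0236,.2967])):
  p=cv2.imread(f'pics/{f}.png')[:,:,::-1].astype(int);d=np.load(f'pics/{f}.npy')
  P=np.stack([(U-c['cx'])/c['fx']*d,(W-c['cy'])/c['fy']*d,d],-1)@V[:3,:3].T+V[:3,3]
  m=(np.hypot(P[...,0]-t[0],P[...,1]-t[1])<.075)&(P[...,2]<t[2]+.15)&(P[...,2]>.03)&(p[...,0]>1.6*p[...,1])
  q=P[m];q=q[np.argsort(q[:,2])];print(f,len(q),(q[:8]-t).round(3).tolist())
  if f=='s2':
    g=P[(np.hypot(P[...,0]-t[0],P[...,1]-t[1])<.075)&(P[...,2]>.03)&(P[...,2]<.2)]; print(np.histogram(g[:,2]-t[2],bins=np.arange(-.04,.13,.01)))
"

```

```text
s2 110 [[0.006, 0.004, -0.036], [-0.021, 0.005, -0.036], [0.043, 0.005, -0.034], [0.039, 0.001, -0.032], [-0.031, -0.014, -0.03], [-0.025, -0.008, -0.03], [0.046, -0.005, -0.03], [0.024, -0.009, -0.029]]
(array([ 44, 150,   4,   0,   0,   0,   0,  22,  28,  25,  25,  20,   8,
         7,   3,   9]), array([-4.0000000e-02, -3.0000000e-02, -2.0000000e-02, -1.0000000e-02,
        6.9388939e-18,  1.0000000e-02,  2.0000000e-02,  3.0000000e-02,
        4.0000000e-02,  5.0000000e-02,  6.0000000e-02,  7.0000000e-02,
        8.0000000e-02,  9.0000000e-02,  1.0000000e-01,  1.1000000e-01,
        1.2000000e-01]))
s10 118 [[0.011, 0.043, 0.017], [0.008, 0.023, 0.017], [0.01, 0.031, 0.02], [0.009, 0.02, 0.021], [0.003, -0.01, 0.021], [0.005, -0.008, 0.021], [0.012, 0.042, 0.021], [0.002, -0.02, 0.022]]
```

The tips sit a consistent ~33–35 mm behind the reported TCP in every picture, so the earlier attempts were simply too high. I'll descend to TCP z≈0.265.

```bash
python3 -m jog '[{"dx":0,"dy":3,"dz":0,"rx":0,"ry":0,"rz":0},{"dx":0,"dy":3,"dz":0,"rx":0,"ry":0,"rz":0},{"dx":0,"dy":2,"dz":0,"rx":0,"ry":0,"rz":0},{"dx":0,"dy":1.5,"dz":0,"rx":0,"ry":0,"rz":0},{"dx":0,"dy":1,"dz":0,"rx":0,"ry":0,"rz":0},{"dx":0,"dy":0.6,"dz":0,"rx":0,"ry":0,"rz":0},{"dx":0,"dy":0,"dz":0,"rx":0,"ry":0,"rz":0},{"dx":0,"dy":0,"dz":0,"rx":0,"ry":0,"rz":0}]'
python3 -m jog '[{"dx":0,"dy":0,"dz":0,"rx":0,"ry":0,"rz":0},{"dx":0,"dy":0,"dz":0,"rx":0,"ry":0,"rz":0},{"dx":0,"dy":0,"dz":0,"rx":0,"ry":0,"rz":0},{"dx":0,"dy":0,"dz":0,"rx":0,"ry":0,"rz":0},{"dx":0,"dy":0,"dz":0,"rx":0,"ry":0,"rz":0},{"dx":0,"dy":0,"dz":0,"rx":0,"ry":0,"rz":0},{"dx":0,"dy":0,"dz":0,"rx":0,"ry":0,"rz":0},{"dx":0,"dy":0,"dz":0,"rx":0,"ry":0,"rz":0},{"dx":0,"dy":0,"dz":0,"rx":0,"ry":0,"rz":0},{"dx":0,"dy":0,"dz":0,"rx":0,"ry":0,"rz":0},{"dx":0,"dy":0,"dz":0,"rx":0,"ry":0,"rz":0}]' 1 30
python3 -c "
from h import *
to(S(.114,-.053,.264),-5.6);bar()"
```

```text
clock: 26.9
tool_pos: [0.6402, -0.0235, 0.2666]
tcp_rot: [-0.706, 0.706, -0.034, 0.035]
force: [-0.1, 0.8, 0.4]
gripper_width: 0.0878
clock: 28.0
tool_pos: [0.6392, -0.0235, 0.2657]
tcp_rot: [-0.706, 0.706, -0.035, 0.034]
force: [-3.2, 0.6, 1.8]
gripper_width: 0.0214
t 28.0 p [ 0.6392 -0.0235  0.2657] toolframe cm [ 0.02  0.17 -0.09] yaw -5.63 tilt ydir [-0.001  0.    -1.   ] F [-3.2  0.6  1.8] w 0.0214 q [-0.06  0.37  1.52 -0.    1.24  0.04]
ry -0.03
bar pts 102 [ 0.1154 -0.0206  0.3222] [ 0.103 -0.034  0.313] [ 0.123 -0.005  0.328]
```

The bar is held (width 21 mm). Now I'll pull it along its arc.

```bash
python3 -m jog '[{"dx":-1.43,"dy":-0.18,"dz":0,"rx":0,"ry":0,"rz":0},{"dx":-1.44,"dy":-0.04,"dz":0,"rx":0,"ry":0,"rz":0},{"dx":-1.44,"dy":0.1,"dz":0,"rx":0,"ry":0,"rz":0},{"dx":-1.42,"dy":0.24,"dz":0,"rx":0,"ry":0,"rz":0},{"dx":0,"dy":0,"dz":0,"rx":0,"ry":0,"rz":0}]'
python3 -c "
from h import *
to(S(.114,-.053,.264),-5.6);bar()"
python3 -m jog '[{"dx":-1.39,"dy":0.37,"dz":0,"rx":0,"ry":0,"rz":0},{"dx":-1.35,"dy":0.5,"dz":0,"rx":0,"ry":0,"rz":0},{"dx":-1.29,"dy":0.63,"dz":0,"rx":0,"ry":0,"rz":0},{"dx":-1.23,"dy":0.75,"dz":0,"rx":0,"ry":0,"rz":0},{"dx":-1.15,"dy":0.87,"dz":0,"rx":0,"ry":0,"rz":0},{"dx":-1.06,"dy":0.97,"dz":0,"rx":0,"ry":0,"rz":0},{"dx":0,"dy":0,"dz":0,"rx":0,"ry":0,"rz":0}]'
python3 -c "
from h import *
to(S(.114,-.053,.264),-5.6);bar()"
```

```text
clock: 28.55
tool_pos: [0.5854, -0.0179, 0.2677]
tcp_rot: [0.706, -0.706, 0.031, -0.038]
force: [2.8, 0.6, 9.9]
gripper_width: 0.0213
t 28.55 p [ 0.5854 -0.0179  0.2677] toolframe cm [ 5.42  0.42 -0.11] yaw -5.63 tilt ydir [ 0.009 -0.    -1.   ] F [2.8 0.6 9.9] w 0.0213 q [-0.05  0.28  1.65  0.    1.2   0.05]
ry -0.03
bar pts 100 [ 0.0609 -0.0197  0.3211] [ 0.051 -0.035  0.312] [ 0.068 -0.005  0.327]
clock: 29.3
tool_pos: [0.5114, -0.0103, 0.2252]
tcp_rot: [0.706, -0.706, 0.032, -0.038]
force: [6.9, 1.5, 4.7]
gripper_width: 0.0214
t 29.3 p [ 0.5114 -0.0103  0.2252] toolframe cm [12.9  -3.76 -0.14] yaw -5.63 tilt ydir [ 0.009  0.    -1.   ] F [6.9 1.5 4.7] w 0.0214 q [-0.04  0.21  1.85  0.    1.07  0.05]
ry -0.03
bar pts 92 [-0.0128 -0.0195  0.2829] [-0.023 -0.034  0.271] [-0.005 -0.005  0.289]
```

```bash
python3 -m jog '[{"dx":-1,"dy":1.12,"dz":0,"rx":0,"ry":0,"rz":0},{"dx":-0.8,"dy":1.09,"dz":0,"rx":0,"ry":0,"rz":0},{"dx":-0.4,"dy":0.63,"dz":0,"rx":0,"ry":0,"rz":0},{"dx":0,"dy":0,"dz":0,"rx":0,"ry":0,"rz":0},{"dx":0,"dy":0,"dz":0,"rx":0,"ry":0,"rz":0}]'
python3 -c "
from h import *
to(S(.114,-.053,.264),-5.6);bar()"
```

```text
clock: 29.85
tool_pos: [0.4906, -0.0083, 0.198]
tcp_rot: [0.706, -0.706, 0.031, -0.038]
force: [3.1, 0.7, 12.1]
gripper_width: 0.0215
t 29.85 p [ 0.4906 -0.0083  0.198 ] toolframe cm [15.01 -6.46 -0.13] yaw -5.63 tilt ydir [ 0.009  0.    -1.   ] F [ 3.1  0.7 12.1] w 0.0215 q [-0.04  0.21  1.92  0.    1.    0.06]
ry -0.03
bar pts 231 [-0.0311 -0.0221  0.3015] [-0.088 -0.035  0.246] [ 0.043 -0.005  0.335]
```

```bash
python3 -m jog '[{"dx":-0.25,"dy":0.4,"dz":0,"rx":0,"ry":0,"rz":0},{"dx":0,"dy":0,"dz":0,"rx":0,"ry":0,"rz":0},{"dx":0,"dy":0,"dz":0,"rx":0,"ry":0,"rz":0}]'
python3 -m jog '[{"dx":-0.25,"dy":0.4,"dz":0,"rx":0,"ry":0,"rz":0},{"dx":0,"dy":0,"dz":0,"rx":0,"ry":0,"rz":0},{"dx":0,"dy":0,"dz":0,"rx":0,"ry":0,"rz":0}]'
python3 -c "
from h import *
to(S(.114,-.053,.264),-5.6)
p,Q,U,W=cloud('scene','s11')
m=(p.max(2)<30)&(Q[...,1]>-.03)&(Q[...,1]<0)&(Q[...,2]>.2)&(Q[...,2]<.285)&(Q[...,0]<.02)&(Q[...,0]>-.09);print(m.sum(),Q[m].mean(0),Q[m].max(0))"
```

```text
clock: 30.2
tool_pos: [0.4899, -0.0083, 0.1963]
tcp_rot: [0.706, -0.706, 0.03, -0.039]
force: [1.4, 0.8, 28.6]
gripper_width: 0.0216
clock: 30.5
tool_pos: [0.49, -0.0083, 0.194]
tcp_rot: [0.706, -0.706, 0.028, -0.041]
force: [2.9, 0.0, 37.0]
gripper_width: 0.0216
t 30.5 p [ 0.49   -0.0083  0.194 ] toolframe cm [15.15 -6.72 -0.13] yaw -5.63 tilt ydir [ 0.019 -0.001 -1.   ] F [ 2.9  0.  37. ] w 0.0216 q [-0.04  0.21  1.93 -0.    0.98  0.06]
ry -0.03
87 [-0.03514959 -0.01537911  0.255964  ] [-0.0272749  -0.00175729  0.26186402]
```

Force jumped to 37 N, so the lever is on its stop. I'll ease the overdrive slightly, hold, then return slowly over 3 s.

```bash
python3 -m jog '[{"dx":0.2,"dy":-0.3,"dz":0,"rx":0,"ry":0,"rz":0},{"dx":0,"dy":0,"dz":0,"rx":0,"ry":0,"rz":0},{"dx":0,"dy":0,"dz":0,"rx":0,"ry":0,"rz":0},{"dx":0,"dy":0,"dz":0,"rx":0,"ry":0,"rz":0},{"dx":0,"dy":0,"dz":0,"rx":0,"ry":0,"rz":0}]'
python3 -m jog '[{"dx":0.36,"dy":-0.48,"dz":0,"rx":0,"ry":0,"rz":0},{"dx":0.36,"dy":-0.48,"dz":0,"rx":0,"ry":0,"rz":0},{"dx":0.36,"dy":-0.48,"dz":0,"rx":0,"ry":0,"rz":0},{"dx":0.41,"dy":-0.43,"dz":0,"rx":0,"ry":0,"rz":0},{"dx":0.41,"dy":-0.43,"dz":0,"rx":0,"ry":0,"rz":0},{"dx":0.41,"dy":-0.43,"dz":0,"rx":0,"ry":0,"rz":0},{"dx":0.46,"dy":-0.38,"dz":0,"rx":0,"ry":0,"rz":0},{"dx":0.46,"dy":-0.38,"dz":0,"rx":0,"ry":0,"rz":0},{"dx":0.46,"dy":-0.38,"dz":0,"rx":0,"ry":0,"rz":0},{"dx":0.51,"dy":-0.32,"dz":0,"rx":0,"ry":0,"rz":0},{"dx":0.51,"dy":-0.32,"dz":0,"rx":0,"ry":0,"rz":0},{"dx":0.51,"dy":-0.32,"dz":0,"rx":0,"ry":0,"rz":0}]'
python3 -m jog '[{"dx":0.54,"dy":-0.26,"dz":0,"rx":0,"ry":0,"rz":0},{"dx":0.54,"dy":-0.26,"dz":0,"rx":0,"ry":0,"rz":0},{"dx":0.54,"dy":-0.26,"dz":0,"rx":0,"ry":0,"rz":0},{"dx":0.57,"dy":-0.19,"dz":0,"rx":0,"ry":0,"rz":0},{"dx":0.57,"dy":-0.19,"dz":0,"rx":0,"ry":0,"rz":0},{"dx":0.57,"dy":-0.19,"dz":0,"rx":0,"ry":0,"rz":0},{"dx":0.59,"dy":-0.13,"dz":0,"rx":0,"ry":0,"rz":0},{"dx":0.59,"dy":-0.13,"dz":0,"rx":0,"ry":0,"rz":0},{"dx":0.59,"dy":-0.13,"dz":0,"rx":0,"ry":0,"rz":0},{"dx":0.6,"dy":-0.05,"dz":0,"rx":0,"ry":0,"rz":0},{"dx":0.6,"dy":-0.05,"dz":0,"rx":0,"ry":0,"rz":0},{"dx":0.6,"dy":-0.05,"dz":0,"rx":0,"ry":0,"rz":0}]'
python3 -c "
from h import *
to(S(.114,-.053,.264),-5.6);bar()"
```

```text
clock: 31.05
tool_pos: [0.4902, -0.0083, 0.1948]
tcp_rot: [0.706, -0.706, 0.03, -0.04]
force: [6.1, 0.4, 20.7]
gripper_width: 0.0212
clock: 32.25
tool_pos: [0.5356, -0.0134, 0.2388]
tcp_rot: [-0.706, 0.706, -0.035, 0.035]
force: [-0.4, -1.0, 0.5]
gripper_width: 0.0212
clock: 33.45
tool_pos: [0.6043, -0.0201, 0.2574]
tcp_rot: [-0.706, 0.706, -0.035, 0.035]
force: [-1.8, -2.6, 5.3]
gripper_width: 0.0213
t 33.45 p [ 0.6043 -0.0201  0.2574] toolframe cm [ 3.52 -0.66 -0.08] yaw -5.63 tilt ydir [-0. -0. -1.] F [-1.8 -2.6  5.3] w 0.0213 q [-0.05  0.33  1.61 -0.    1.2   0.05]
ry -0.03
bar pts 104 [ 0.0798 -0.0202  0.3239] [ 0.068 -0.034  0.316] [ 0.089 -0.006  0.33 ]
```

```bash
python3 -m jog '[{"dx":0.6,"dy":0,"dz":0,"rx":0,"ry":0,"rz":0},{"dx":0.6,"dy":0,"dz":0,"rx":0,"ry":0,"rz":0},{"dx":0.6,"dy":0.02,"dz":0,"rx":0,"ry":0,"rz":0},{"dx":0.59,"dy":0.06,"dz":0,"rx":0,"ry":0,"rz":0},{"dx":0.59,"dy":0.06,"dz":0,"rx":0,"ry":0,"rz":0},{"dx":0.59,"dy":0.06,"dz":0,"rx":0,"ry":0,"rz":0},{"dx":0,"dy":0,"dz":0,"rx":0,"ry":0,"rz":0},{"dx":0,"dy":0,"dz":0,"rx":0,"ry":0,"rz":0}]'
python3 -c "
from h import *
to(S(.114,-.053,.264),-5.6);bar()"
```

```text
clock: 34.3
tool_pos: [0.6392, -0.0234, 0.2553]
tcp_rot: [0.706, -0.706, 0.035, -0.034]
force: [-5.8, -3.2, 3.4]
gripper_width: 0.0214
t 34.3 p [ 0.6392 -0.0234  0.2553] toolframe cm [ 0.02 -0.87 -0.09] yaw -5.63 tilt ydir [-0.001  0.    -1.   ] F [-5.8 -3.2  3.4] w 0.0214 q [-0.06  0.38  1.53  0.    1.23  0.04]
ry -0.03
bar pts 106 [ 0.1154 -0.02    0.3214] [ 0.095 -0.035  0.244] [ 0.123 -0.005  0.328]
```

The lever is back at rest, against its rest stop. I'll release, rise straight up and check everything.

```bash
python3 -m jog '[{"dx":0,"dy":0,"dz":0,"rx":0,"ry":0,"rz":0},{"dx":0,"dy":0,"dz":0,"rx":0,"ry":0,"rz":0},{"dx":0,"dy":0,"dz":0,"rx":0,"ry":0,"rz":0},{"dx":0,"dy":0,"dz":0,"rx":0,"ry":0,"rz":0},{"dx":0,"dy":0,"dz":0,"rx":0,"ry":0,"rz":0},{"dx":0,"dy":0,"dz":0,"rx":0,"ry":0,"rz":0},{"dx":0,"dy":0,"dz":0,"rx":0,"ry":0,"rz":0},{"dx":0,"dy":0,"dz":0,"rx":0,"ry":0,"rz":0},{"dx":0,"dy":0,"dz":0,"rx":0,"ry":0,"rz":0}]' -1
python3 -m jog '[{"dx":0,"dy":-2,"dz":0,"rx":0,"ry":0,"rz":0},{"dx":0,"dy":-3,"dz":0,"rx":0,"ry":0,"rz":0},{"dx":0,"dy":-3,"dz":0,"rx":0,"ry":0,"rz":0},{"dx":0,"dy":-4,"dz":0,"rx":0,"ry":0,"rz":0},{"dx":0,"dy":-4,"dz":0,"rx":0,"ry":0,"rz":0},{"dx":-4,"dy":0,"dz":0,"rx":0,"ry":0,"rz":0},{"dx":-5,"dy":0,"dz":0,"rx":0,"ry":0,"rz":0},{"dx":-5,"dy":0,"dz":0,"rx":0,"ry":0,"rz":0},{"dx":-5,"dy":0,"dz":0,"rx":0,"ry":0,"rz":0},{"dx":-5,"dy":0,"dz":0,"rx":0,"ry":0,"rz":0},{"dx":0,"dy":0,"dz":0,"rx":0,"ry":0,"rz":0},{"dx":0,"dy":0,"dz":0,"rx":0,"ry":0,"rz":0}]'
python3 -c "
from h import *
to(S(.114,-.053,.264),-5.6);bar()
p,Q,U,W=cloud('top','t12')
b=(p[...,2]*0+1).astype(bool)
for x in(-.03,-.02,.02):
  m=(abs(Q[...,0]-x)<.004)&(Q[...,1]<0)&(Q[...,1]>-.1)&(Q[...,2]<.06); k=Q[m];k=k[np.argsort(k[:,1])];print(x,[(round(a[1],3),round(a[2],3)) for a in k[::2]])
m=(Q[...,1]<-.15)&(Q[...,1]>-.45)&(abs(Q[...,0])<.05)&(Q[...,2]>.02)&(Q[...,2]<.07);print('hook',m.sum(),Q[m].min(0),Q[m].max(0),np.percentile(Q[m][:,2],[50,95]))
a=p[:,:,::-1][150:350,200:490];cv2.imwrite('pics/t12c.png',cv2.convertScaleAbs(cv2.resize(a,None,fx=2.7,fy=2.7,interpolation=cv2.INTER_CUBIC),alpha=1.5))
p0=cv2.imread('pics/top.png')
for n,(u,v) in dict(soap=(392,190),cup=(387,317),jar=(349,173),bowl=(233,322),brush=(477,235)).items():
  T=p0[v-18:v+18,u-18:u+18];r=cv2.matchTemplate(np.ascontiguousarray(p[v-28:v+28,u-28:u+28,::-1]),T,cv2.TM_CCOEFF_NORMED);_,s,_,l=cv2.minMaxLoc(r);print(n,np.array(l)-10,round(s,2))
"
```

```text
clock: 35.25
tool_pos: [0.6395, -0.0235, 0.2555]
tcp_rot: [-0.706, 0.706, -0.035, 0.035]
force: [0.1, 0.4, -0.4]
gripper_width: 0.0868
clock: 36.45
tool_pos: [0.4005, 0.0001, 0.4164]
tcp_rot: [0.706, -0.706, 0.034, -0.036]
force: [0.2, -0.5, -0.2]
gripper_width: 0.0876
t 36.45 p [4.005e-01 1.000e-04 4.164e-01] toolframe cm [23.96 15.3  -0.1 ] yaw -5.62 tilt ydir [ 0.003 -0.    -1.   ] F [ 0.2 -0.5 -0.2] w 0.0876 q [-0.03 -0.14  1.78 -0.    1.5   0.07]
ry -0.02
bar pts 104 [ 0.1155 -0.0199  0.3218] [ 0.105 -0.035  0.296] [ 0.124 -0.005  0.329]
-0.03 []
-0.02 []
0.02 [(np.float64(-0.1), np.float64(-0.0)), (np.float64(-0.097), np.float64(0.0))]
hook 340 [-0.02312184 -0.42268857  0.02054198] [ 0.01064925 -0.17548168  0.04805996] [0.03789229 0.04463447]
soap [0 0] 0.99
cup [0 0] 0.97
jar [0 0] 0.98
bowl [0 0] 0.99
brush [0 0] 0.98
```

View pics/t12c.png

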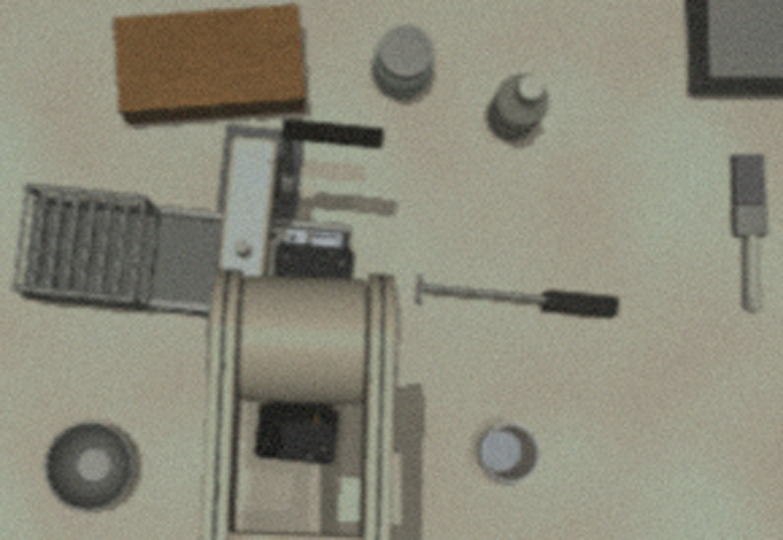

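The hook lies flat at (420–615,290–305), the lever bar is at rest and the bystanders are in place. The arm hides the cassette front, so I'll check the cassette by depth from the scene camera.

```bash
python3 -c "
from h import *
p,Q,U,W=cloud('scene','s13')
m=(abs(Q[...,0])<.04)&(abs(Q[...,2]-.05)<.006)&(Q[...,1]>.04)&(Q[...,1]<.16);print('cassette back y (want ~.075)',m.sum(),np.sort(Q[m][:,1])[-6:].round(4))
p,Q,U,W=cloud('top')
m=(abs(Q[...,0])<.045)&(abs(Q[...,2]-.05)<.01)&(Q[...,1]>.04)&(Q[...,1]<.16);print('top',m.sum(),np.sort(Q[m][:,1])[-6:].round(4))
m=(abs(Q[...,0])<.05)&(abs(Q[...,2]-.05)<.03)&(Q[...,1]>-.12)&(Q[...,1]<.0);print('front',m.sum(), Q[m][:,1].min() if m.sum() else '')
a=np.load('pics/s5.npy')
"
```

```text
cassette back y (want ~.075) 305 [0.0725 0.0728 0.073  0.073  0.0735 0.0735]
top 6 [0.0736 0.074  0.0742 0.0747 0.0749 0.0751]
front 114 -0.08405438663269804
```

The cassette's back edge is at y≈0.074–0.075, so the lip is at about -0.073: full contact. Handing in.

```bash
python3 -c "
from station import *
print(finish_job(), get_state()['clock'])"
```

```text
the job is handed in; nothing more can be done
the job is handed in; nothing more can be done
```

I dragged the cassette to the stops with the tray hook, laid the hook down and worked the press lever. The job was handed in at about 36.6 s of the 72 s allowed; no verdict is reported.

- **Cassette:** I dragged it by the lip until the contact force rose to 13 N at the stops. The last depth check put its back edge at station y ≈ 74–75 mm, so the lip is at about -73 mm, which is full contact. The arm blocked a direct view of the front at the end, so this comes from the back edge.
- **Hook:** It lies flat on the bench in front of the track. Depth shows its top at about 40 mm, as when it stands flat.
- **Lever:** I pulled it to its stop, where the force jumped to between 21 and 37 N, and held it there for about 1 s. I then eased it back over about 3 s. The bar ended within 1 mm of its starting position.
- **Bystanders:** The soap, cup, jar, bowl and brush show no shift in the top camera. I only checked the carton by eye, and I didn't check the steel box.

**Problems:**
- **Fingertips:** They sit about 35 mm behind the reported tool point. My first try at the lever therefore closed above the bar without touching it; I corrected the height and gripped it.
- **Hook grasp:** For the same reason the hook was probably held only near the top of its grip, but it held.

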